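Run the valve parts through the ultrasonic washer

TASK

The washer still holds the clean valve body from the last batch: first take it out and lay it crosswise, balanced and centred, on the narrow top of the white drain stand. Then lay every brass bar from the bench across both rails in the washer, square to them, none on top of another; after that lower the lid fully shut without slamming it, and press the start button all the way in. Leave the bottle, mug and screwdriver alone.

Things in the scene. Friction and masses are not known exactly. Their poses are not given: they have to be found in the camera images.
- washer: bench-top ultrasonic parts washer, fixed: open white tank 268 (x) x 154 (y) x 105 mm high, walls 6 mm. Origin: centre of its underside. Steel lid hinged on the -y rim; a control pod with the start button (x 53 to 127, y 77 to 137 mm, 50 mm high) at its +y side
- rails (a point): centre point between the two rails inside the washer, level with their tops (65 mm above the bench), axes as the washer's. The rails run along x, the tank's full length, at y = +24 and -24 mm, each 8 mm wide and 12 mm above the tank's flat floor
- lid (a joint): angle of the washer's lid: 0 closed, about 1.57 upright, 2.0 its stop. A flat steel plate 8 mm thick, 0.5 kg, with a stiff friction hinge (0.6 N m): it stays at any angle, and the handle needs up to about 5 N to move
- lid_bar (a point): middle of the lid's black handle: a round bar 12 mm thick, 90 mm long, parallel to the washer's x and to the hinge, held by a post at each end 41 mm beyond the lid's free edge, in the plane of the lid, 197 mm from the hinge line. With the lid shut it lies at washer x -35, y +120 mm, 110 mm above the bench
- lid_hinge (a point): point on the washer's rim across from the handle's middle, 5 mm above the hinge line (washer x -35, y -77 mm, 110 mm above the bench); the hinge line runs along the washer's x
- start (a joint): travel of the start button in m: 0 out, 0.006 fully pressed (spring, 5 N)
- start_top (a point): centre of the top of the round start button (28 mm across, pressed straight down) on the control pod
- stand: fixed white drain stand: foot 90 x 70 x 8 mm, on it an upright rib 20 mm wide (its x) and 60 mm long (its y), flat top 60 mm above the bench. Origin: centre of the foot's underside; the rib stands over it
- valve: the clean valve body, a light-grey metal block 84 mm long (its x), 32 x 32 mm square in section, 0.25 kg (up to 30% more or less); at the start it lies across the two rails in the washer. Origin: its centre. Any of its four long sides may be down
- bar1: a dirty brass manifold bar, 100 mm long (its x), 24 x 24 mm square in section, 0.25 kg (up to 30% more or less); at the start it lies on the bench. Origin: its centre. Any of its four long sides may be down. May be absent
- bar2: a dirty brass manifold bar, 100 mm long (its x), 24 x 24 mm square in section, 0.25 kg (up to 30% more or less); at the start it lies on the bench. Origin: its centre. Any of its four long sides may be down. May be absent
- bar3: a dirty brass manifold bar, 100 mm long (its x), 24 x 24 mm square in section, 0.25 kg (up to 30% more or less); at the start it lies on the bench. Origin: its centre. Any of its four long sides may be down. May be absent
- bar4: a dirty brass manifold bar, 100 mm long (its x), 24 x 24 mm square in section, 0.25 kg (up to 30% more or less); at the start it lies on the bench. Origin: its centre. Any of its four long sides may be down. May be absent
- cleaner: bystander: closed bottle of cleaner, 60 mm across, 160 mm high; origin under its centre
- mug: bystander: white mug, 76 mm across, 85 mm high; origin under its centre
- driver: bystander: screwdriver lying on the bench along its x; origin under its middle
Mind the look-alikes: they are no part of the job. What is shaped like the bar3 but blue or green is not meant. Leave any orange look-alike of the bar1 alone.

How it is judged:
On the way, in this order (a step that is already met when the one before it is completed fails the run):
1. the clean valve body lies crosswise on the drain stand, let go (z of valve in the frame of stand between 0.071 and 0.081 m and angle between valve's own x axis and vertical between 1.45 and 1.69 rad and x of valve in the frame of stand between -0.015 and 0.015 m and y of valve in the frame of stand between -0.03 and 0.03 m and angle between the x axis of valve and the x axis of stand, either way round below 0.4 rad and linear speed of valve below 0.03 m/s and contact force between valve and the fingers below 0.1 N), for 0.3 s.
2. every brass bar lies across both rails of the washer (z of bar1 in the frame of washer between 0.072 and 0.082 m and angle between bar1's own x axis and vertical between 1.47 and 1.67 rad and x of bar1 in the frame of washer between -0.125 and 0.125 m and y of bar1 in the frame of washer between -0.025 and 0.025 m and angle between the x axis of each of bar1, bar2, bar3, bar4 and the y axis of washer, either way round below 0.5 rad and linear speed of each of bar1, bar2, bar3, bar4 below 0.03 m/s and z of bar2 in the frame of washer between 0.072 and 0.082 m and angle between bar2's own x axis and vertical between 1.47 and 1.67 rad and x of bar2 in the frame of washer between -0.125 and 0.125 m and y of bar2 in the frame of washer between -0.025 and 0.025 m and z of bar3 in the frame of washer between 0.072 and 0.082 m and angle between bar3's own x axis and vertical between 1.47 and 1.67 rad and x of bar3 in the frame of washer between -0.125 and 0.125 m and y of bar3 in the frame of washer between -0.025 and 0.025 m and z of bar4 in the frame of washer between 0.072 and 0.082 m and angle between bar4's own x axis and vertical between 1.47 and 1.67 rad and x of bar4 in the frame of washer between -0.125 and 0.125 m and y of bar4 in the frame of washer between -0.025 and 0.025 m), for 0.2 s.
3. the lid is shut (value of joint lid below 0.03 rad), for 0.2 s.
4. the start button is pressed in (value of joint start above 0.0045 m and value of joint lid below 0.03 rad), for 0.05 s.
At the end, for the whole second after the job is handed in: valve body level on the stand's rib, across it (0.4 rad), centred within 15 mm across and 30 mm along the rib; every bar level on both rails, within 0.5 rad of square, centred within 25 mm; lid below 0.03 rad; all at rest. The button was pressed 4.5 mm in with the lid shut (all of step 1 and all of step 2 and value of joint lid below 0.03 rad); the robot touches nothing.
It fails at once if the lid is slammed (falls onto the tank faster than 1.5 rad/s) (velocity of joint lid below -1.5 rad/s and value of joint lid below 0.6 rad).
It fails at once if the bottle is disturbed (moved more than 30 mm) (distance of cleaner from where it was at the start of the episode above 0.03 m).
It fails at once if the mug is disturbed (moved more than 30 mm) (distance of mug from where it was at the start of the episode above 0.03 m).
It fails at once if the screwdriver is disturbed (moved more than 30 mm) (distance of driver from where it was at the start of the episode above 0.03 m).
Of bar1, bar2, bar3, bar4 only 3 to 4 are there at a start; the rules pass over those that are not, and their reading is None.
At some moment in a run one of bar1, bar2, bar3, bar4 may be knocked a few centimetres aside while the robot is not near it.
Once in a run the grip may slacken for a moment while it holds something.
It also fails if it takes over 210 s, if anything falls off the work surface, if the arm or the gripper's body presses on something with over 40 N, if the wrist force passes 120 N, or if a joint passes its speed limit or range.

ROBOT

A 7-joint arm with a two-finger parallel gripper is mounted at the origin on the work surface. World frame = base frame: x ahead of the robot, y to its left, z up, the work surface at z = 0. Lengths are in m, angles in rad, forces in N, time in s.
With the tool pointing down it reaches from about 0.425 to 0.875 m from the base axis. Payload 4.7 kg.
Tool frame: the origin (TCP) lies at the very end of the fingers, on their centre line; the grasp point (between the pads) lies 19 mm behind it (robot.tcp_to_grasp is the z of the grasp point in the tool frame, in m); z points along the fingers, y is the line along which they close (so a half turn about z gives the same grasp; the last joint's range is limited). The gripper opens to 85 mm and grips with 20 to 120 N. Pads are 22 mm wide; open, the fingers measure 114 mm over their backs; the gripper's body (76 mm by 85 mm) begins 54 mm behind the grasp point. The pads swing forward as they close: fully open they stand 13 mm farther back than shut.
Start: joints at [-1.174, 0.321, -0.07, 1.45, 0.023, 1.371, -0.057], TCP at [0.243, 0.603, 0.204] pointing down, gripper open.
Joint ranges: [-2.86, 2.86], [-0.3, 2.09], [-1.38, 1.24], [0.06, 2.45], [-1.56, 4.7], [0.09, 2.05], [-2.69, 2.69]. Speed limits (rad/s): [2.57, 2.57, 3.14, 3.14, 3.14, 3.14, 3.14].

INTERFACE

Orientations are given as a rotation vector (axis times angle).
In Python, from plant import robot, eyes, job_done gives the robot as it stands.
- The arm moves only by the shell command python3 -m jog 'ROWS' [OPENING] [FORCE]. ROWS is JSON, a list of rows, each a list of 6 numbers: the shift along the tool's x, y, z as a fraction of full scale, then the turn, a rotation vector about the tool's x, y, z as a fraction of full scale. In form: [[dx, dy, dz, wx, wy, wz], ...]. A call has 1 to 12 rows; each row is the pose to reach, as a shift and turn from the pose commanded when the call began, along the tool's axes at that moment, turning the shorter way round; what a row does not reach only later rows make up. Full scale, the value 1, is 300 mm for a shift and pi rad for a turn. A row lasts 1/8 s, in which the tool goes at most 62.5 mm and 10.7 degrees, less where a joint would pass 70% of its speed; a pose out of reach is approached as far as the arm can. A call with a number of a shift or a turn outside -1 to 1 is refused whole. A call with a gripper value outside its range is refused whole. OPENING is the closure, from -1 (fully open) to 1 (shut), set as the call begins (- or left out, the last holds). The fingers move at their own pace and stop on an object; FORCE is the grip in N (left out, the last holds). Time passes only in rows, so rows that repeat a pose let the fingers close. It gives the time, the measured TCP pose, the force, the opening and the grip force at its end, in the units of the state.
- robot.observe(): the state, without advancing time (a new reading comes with each control period).
- eyes.capture(name): name is "side" or "top" or "wrist"; returns a dict with "image" (480x640x3 uint8, red, green, blue), "range_z" (480x640 float32, m along the optical axis (not along the pixel's ray), 0 where there is no reading), "camera_matrix" (3x3 intrinsics, pixels), "R" (3x3) and "t" (3): a world point X has camera coordinates R X + t. Camera axes: x right, y down, z forward; pixel columns grow to the right and rows downward; lengths in m; the calibration is good to about 2 mm. A picture is of the moment at which its call begins.
- job_done(): hands the job in; it is judged then, once.
The state is a dict: "clock": time; "joint_positions": joint angles; "joint_velocities": joint speeds; "tau": joint torques, N m; "position": TCP position; "eef_rot": TCP orientation; "contact_force": force on the tool from outside, world axes, zero at the start; "moment": the same for the moment, N m; "width": finger opening in m; "finger_force": force on a finger pad.
Only numpy, scipy, OpenCV 4.12 (cv2) and the standard library are available. Lean on these libraries where they do the work, as an engineer would, in place of code of your own. Each camera call takes 0.05 s, during which the arm holds its last target. There are 200 camera calls.

## Working session

There is one attempt and no reset: what is moved stays moved. The work goes in short steps, Python scripts to look and compute and a shell command to move; the robot and the scene stay as the last step left them, time stands still between calls to the robot, and variables do not carry over. Pictures are saved under pics/ and viewed, at most 14 in all, crops included, and the job is handed in when it is done.

```bash
ls; mkdir -p pics; python3 - <<'E'
from plant import robot, eyes
import cv2,numpy as np
s=robot.observe();print({k:np.round(v,3).tolist() for k,v in s.items()})
for n in ("top","side"):
    c=eyes.capture(n);cv2.imwrite(f"pics/{n}0.png",c["image"][:,:,::-1]);np.savez(f"{n}0.npz",**c)
    print(n,c["camera_matrix"].round(1).tolist(),c["R"].round(3).tolist(),c["t"].round(3).tolist())
E
```

```text
pics
{'clock': 0.0, 'joint_positions': [-1.174, 0.322, -0.07, 1.452, 0.023, 1.371, -0.057], 'joint_velocities': [-0.002, -0.001, -0.0, -0.001, -0.0, -0.0, 0.0], 'tau': [0.0, -49.359, -0.382, -31.434, 0.013, 0.011, 0.0], 'position': [0.243, 0.602, 0.203], 'eef_rot': [-0.598, -3.084, 0.003], 'contact_force': [0.379, 1.088, -0.776], 'moment': [0.002, 0.004, -0.01], 'finger_force': 0.0, 'width': 0.086}
top [[443.4, 0.0, 325.2], [0.0, 443.4, 237.8], [0.0, 0.0, 1.0]] [[-0.024, -1.0, -0.014], [-0.987, 0.026, -0.16], [0.16, 0.01, -0.987]] [0.04, 0.573, 1.185]
side [[504.8, 0.0, 315.7], [0.0, 504.8, 239.5], [0.0, 0.0, 1.0]] [[-0.982, -0.189, 0.01], [-0.146, 0.719, -0.679], [0.121, -0.669, -0.734]] [0.561, 0.133, 1.434]
```

View pics/top0.png

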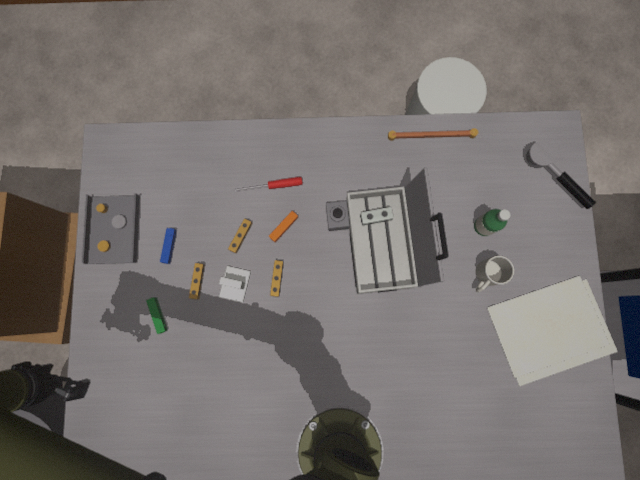

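View pics/side0.png

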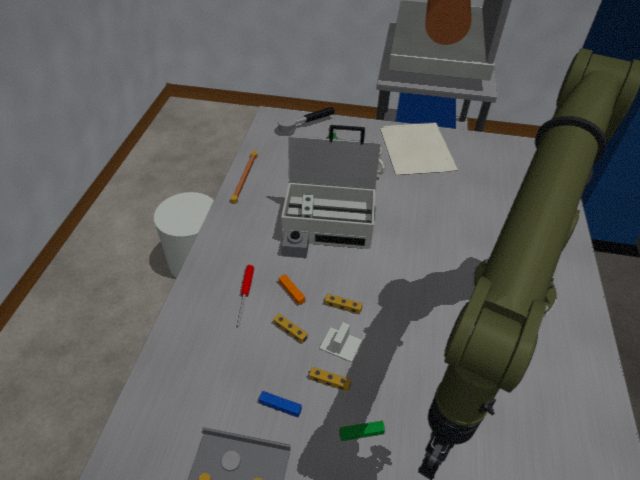

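Top view: brass bars with dark holes are at (240,236), (197,281) and (277,278). The plain orange bar at (284,226), blue (168,246) and green (156,315) are look-alikes. The valve is at (377,215), the stand at (235,284), the button at (337,214) and the open lid at about (425,230). Next I'll measure and make a confirming crop.

```bash
cat > h.py <<'E'
import numpy as np,cv2
from scipy.spatial.transform import Rotation as Ro
def cloud(c):
    K,R,t,z=c["camera_matrix"],c["R"],c["t"],c["range_z"]
    v,u=np.mgrid[:480,:640]
    P=np.stack([(u-K[0,2])/K[0,0]*z,(v-K[1,2])/K[1,1]*z,z],-1)
    W=(P-t)@R; W[z<=0]=np.nan
    return W
def rect(pts):
    (c,s,a)=cv2.minAreaRect((pts*1000).astype(np.float32))
    if s[0]<s[1]: s=s[::-1];a+=90
    return np.round(c,1),np.round(s,1),round((a+90)%180-90,1)
def blobs(c,mask,zlo,zhi,box=(0.2,0.9,-.6,.75),amin=25):
    """connected blobs of mask in a height band: top face centre mm, size, yaw deg, px"""
    W=cloud(c);m=mask&(W[...,2]>zlo)&(W[...,2]<zhi)&(W[...,0]>box[0])&(W[...,0]<box[1])&(W[...,1]>box[2])&(W[...,1]<box[3])
    n,l,st,ce=cv2.connectedComponentsWithStats(m.astype(np.uint8))
    for i in range(1,n):
        if st[i,4]<amin: continue
        p=W[l==i]; print(ce[i].round(),"n",st[i,4],"z",np.percentile(p[:,2],[10,50,90]).round(4),*rect(p[:,:2]))
def hsv(c): return cv2.cvtColor(c["image"],cv2.COLOR_RGB2HSV)
def brass(c):
    h=hsv(c); return (h[...,0]>13)&(h[...,0]<28)&(h[...,1]>120)&(h[...,2]>60)
def T():
    from plant import robot
    s=robot.observe();return s["position"],Ro.from_rotvec(s["eef_rot"]).as_matrix(),s
E
python3 - <<'E'
from h import *
for n in("top","side"):
    c=dict(np.load(n+"0.npz"));print(n)
    print("brass");b=brass(c);b=cv2.morphologyEx(b.astype(np.uint8),cv2.MORPH_CLOSE,np.ones((5,5)))>0;blobs(c,b,0.012,.04)
    all_=np.ones((480,640),bool)
    print("hi 50-70 (stand top, pod)");blobs(c,all_,.047,.068)
    print("rim/valve 88-125");blobs(c,all_,.088,.125)
    W=cloud(c);px=[(377,215),(337,214),(235,284)] if n=="top" else [(307,205),(295,236),(342,333)]
    for u,v in px: print(u,v,W[v,u].round(4))
    if n=="top":
        for u,v in[(441,236),(438,215),(444,258),(350,190),(405,188),(415,287),(358,291)]: print(u,v,W[v,u].round(4))
t=cv2.resize(cv2.imread("pics/top0.png")[170:345,80:460],(760,350),interpolation=3)
s=cv2.imread("pics/side0.png");s=cv2.resize(s[180:450,225:400],(350,540)[:2],interpolation=3)[:,:]
cv2.imwrite("pics/crop.png",t)
E
```

```text
top
brass
[473. 132.] n 48 z [0.0159 0.0188 0.0224] [ 881.9 -416.4] [20.6 19.5] 59.9
[392. 135.] n 48 z [0.0147 0.0193 0.0226] [ 880.9 -179.2] [20.9 20.8] 49.6
[101. 208.] n 58 z [0.022  0.0261 0.0284] [682.2 669. ] [22.  20.9] 80.9
[281. 228.] n 162 z [0.021  0.0241 0.0277] [613.3 149. ] [88.3 20.4] -44.2
[240. 235.] n 277 z [0.0207 0.024  0.0273] [592.2 268.5] [97.8 24. ] -27.0
[103. 246.] n 96 z [0.0151 0.0184 0.0209] [572.3 660.3] [29.8 29. ] -51.7
[276. 278.] n 286 z [0.021  0.0238 0.0271] [468.  165.3] [97.6 23. ] -8.1
[196. 281.] n 288 z [0.0208 0.0242 0.0277] [466.1 390.4] [97.8 24. ] -8.1
hi 50-70 (stand top, pod)
[537. 153.] n 161 z [0.0474 0.0489 0.0514] [ 802.9 -580.7] [74.2 38.3] 0.7
[381. 243.] n 4253 z [0.0501 0.0533 0.0627] [ 561.6 -126.2] [255.4 140.1] 4.7
[338. 214.] n 442 z [0.0483 0.0512 0.0629] [635.7 -11. ] [83.7 60.2] 4.7
[483. 226.] n 68 z [0.0484 0.0563 0.0652] [ 595.2 -415.2] [59.7 27.3] 30.8
[483. 270.] n 58 z [0.0485 0.0567 0.0648] [ 477.2 -404.2] [61.  17.4] -10.6
[505. 268.] n 78 z [0.0499 0.0564 0.0646] [ 477.5 -454.3] [66.2 30. ] 16.9
[231. 282.] n 168
[... 1155 characters left out ...]
.6 665. ] [22.5 13.2] 6.7
hi 50-70 (stand top, pod)
[286. 123.] n 86 z [0.0475 0.0501 0.0533] [ 798.4 -576.6] [72.1 45.5] -0.4
[295. 205.] n 311 z [0.0517 0.0564 0.066 ] [ 662.7 -140.3] [107.2  47.8] -85.0
[342. 208.] n 1330 z [0.0514 0.056  0.0657] [ 522.2 -151.5] [184.3 110.3] 4.9
[314. 235.] n 759 z [0.0489 0.0551 0.0655] [547.2 -19.8] [265.2  69.1] 4.5
[341. 334.] n 209 z [0.054  0.0601 0.0631] [453.  285.8] [61.9 20.4] 76.2
rim/valve 88-125
[329. 199.] n 1640 z [0.0918 0.1044 0.1173] [ 555.3 -128.6] [272.  172.3] 3.8
[307. 205.] n 221 z [0.094  0.0974 0.1005] [ 621.2 -114.1] [86.9 32.2] -81.0
307 205 [ 0.6204 -0.1111  0.0966]
295 236 [0.6326 0.002  0.0764]
342 333 [0.4503 0.2872 0.061 ]
```

View pics/crop.png

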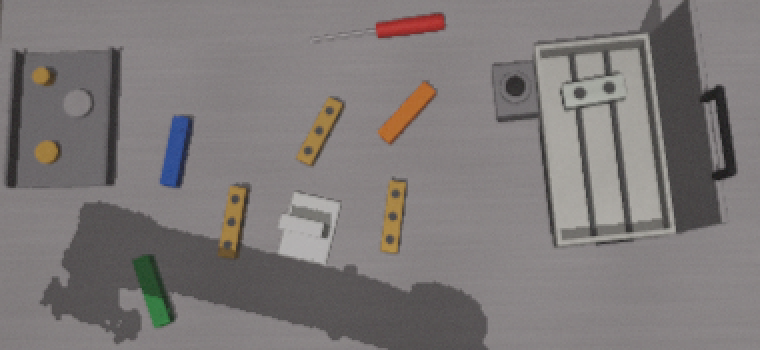

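The crop confirms three gold bars with three dark holes each (brass), at crop (320,130), (233,220) and (394,216). The plain orange bar at (407,112), blue and green are decoys. Heights fit in both views: bars 24 mm, valve top 97 mm, rib 60 mm, and the lid handle 304 mm high (lid about 1.69 rad). I'll take the mean of the two views and plan the valve move.

```bash
cat >> h.py <<'E'
def Rt(yaw):
    a=np.radians(yaw);return np.array([[-np.sin(a),np.cos(a),0],[np.cos(a),np.sin(a),0],[0,0,-1.]])
def plan(wps,start=None):
    """each call = list of (x,y,z,yaw) in m/deg; call n starts at the last pose of call n-1"""
    if start is None: p,R,_=T()
    else: p,R=np.array(start[:3]),Rt(start[3])
    for call in wps:
        for w in call:
            d=R.T@(np.array(w[:3])-p)/.3; r=Ro.from_matrix(R.T@Rt(w[3])).as_rotvec()/np.pi
            print(np.r_[d,r].round(3).tolist(),end=" ")
        print(); p,R=np.array(call[-1][:3]),Rt(call[-1][3])
E
python3 - <<'E'
from h import *
plan([[(.43,.24,.25,40),(.622,-.114,.22,9)],[(.622,-.114,.12,9),(.622,-.114,.071,9)]])
E
```

```text
[-1.031, -0.888, -0.156, -0.001, 0.0, 0.156] [-2.065, -1.743, -0.054, -0.001, 0.0, 0.328] 
[0.0, 0.0, 0.333, 0.0, 0.0, 0.0] [0.0, 0.0, 0.497, 0.0, 0.0, 0.0]
```

```bash
python3 -m jog '[[-1,-0.86,-0.156,0,0,0.156],[-1,-0.86,-0.156,0,0,0.156],[-1,-0.86,-0.156,0,0,0.156],[-1,-0.86,-0.156,0,0,0.156],[-1,-0.86,-0.156,0,0,0.156],[-1,-0.86,-0.156,0,0,0.156],[-1,-0.86,-0.156,0,0,0.156],[-1,-0.86,-0.156,0,0,0.156],[-1,-0.86,-0.156,0,0,0.156],[-1,-0.86,-0.156,0,0,0.156]]' -0.4 40
python3 - <<'E'
from h import *
plan([[(.622,-.114,.22,9)],[(.622,-.114,.12,9),(.622,-.114,.071,9)]])
E
```

```text
clock: 1.35
position: [0.4237, 0.2531, 0.2502]
eef_rot: [-1.323, -2.849, 0.001]
contact_force: [0.8, -0.2, 0.3]
width: 0.06
finger_force: 0.0
[-1.362, -0.284, 0.101, -0.0, 0.0, 0.173] 
[0.0, 0.0, 0.333, 0.0, 0.0, 0.0] [0.0, 0.0, 0.497, 0.0, 0.0, 0.0]
```

```bash
python3 -m jog '[[-1,-0.21,0,0,0,0.173],[-1,-0.21,0,0,0,0.173],[-1,-0.21,0,0,0,0.173],[-1,-0.21,0,0,0,0.173],[-1,-0.21,0,0,0,0.173],[-1,-0.21,0,0,0,0.173],[-1,-0.21,0,0,0,0.173],[-1,-0.21,0,0,0,0.173]]'
python3 - <<'E'
from h import *
plan([[(.622,-.114,.25,9)],[(.622,-.114,.12,9),(.622,-.114,.071,9)]])
E
```

```text
clock: 2.35
position: [0.569, -0.0162, 0.2504]
eef_rot: [-2.038, -2.389, -0.0]
contact_force: [-0.4, 0.6, 0.6]
width: 0.0601
finger_force: 0.0
[-0.35, 0.123, 0.001, -0.0, -0.0, 0.0] 
[0.0, 0.0, 0.433, 0.0, 0.0, 0.0] [0.0, 0.0, 0.597, 0.0, 0.0, 0.0]
```

```bash
python3 -m jog '[[-0.35,0.123,0,0,0,0],[-0.35,0.123,0,0,0,0],[-0.35,0.123,0,0,0,0],[-0.35,0.123,0,0,0,0]]'
python3 - <<'E'
from h import *
from plant import eyes
c=eyes.capture("wrist");np.savez("w1.npz",**c);cv2.imwrite("pics/w1.png",c["image"][:,:,::-1])
print(c["R"].round(2).tolist(),(-c["R"].T@c["t"]).round(3),T()[0])
blobs(c,np.ones((480,640),bool),.088,.101,(.55,.7,-.18,-.05),300)
E
```

```text
clock: 2.85
position: [0.6218, -0.1148, 0.2503]
eef_rot: [-2.04, -2.387, -0.001]
contact_force: [0.2, 1.1, -0.3]
width: 0.0599
finger_force: 0.0
[[0.99, 0.16, 0.0], [0.15, -0.95, 0.29], [0.05, -0.28, -0.96]] [ 0.61  -0.044  0.42 ] [ 0.62185056 -0.11418942  0.25051407]
[389. 214.] n 452 z [0.0894 0.0947 0.0997] [ 683.7 -115. ] [130.4   0.8] -85.2
[317. 208.] n 3627 z [0.0954 0.0966 0.0976] [ 621.5 -116.6] [84.5 32.7] -80.7
```

View pics/w1.png

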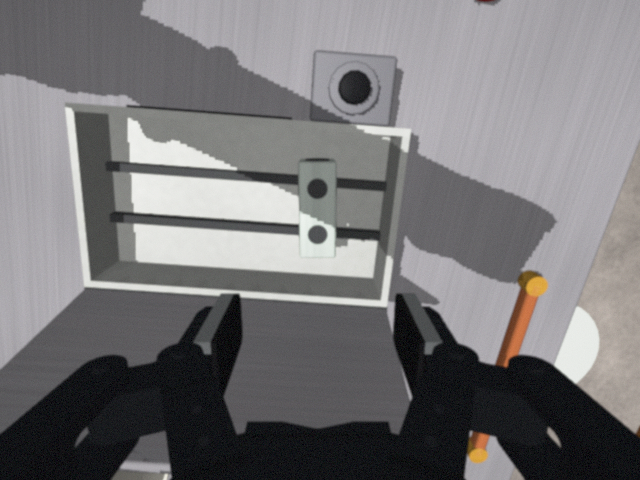

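Valve at wrist pixel (317,208), across both rails; it measures (0.6215,-0.1166), top 0.097. Grasping it.

```bash
python3 -m jog '[[-0.006,0,0.2,0,0,0],[-0.006,0,0.35,0,0,0],[-0.006,0,0.45,0,0,0],[-0.006,0,0.53,0,0,0],[-0.006,0,0.575,0,0,0],[-0.006,0,0.598,0,0,0],[-0.006,0,0.598,0,0,0],[-0.006,0,0.598,0,0,0]]'
python3 -m jog '[[0,0,0,0,0,0],[0,0,0,0,0,0],[0,0,0,0,0,0],[0,0,0,0,0,0],[0,0,0,0,0,0],[0,0,0,0,0,0],[0,0,-0.03,0,0,0],[0,0,-0.1,0,0,0],[0,0,-0.25,0,0,0],[0,0,-0.4,0,0,0],[0,0,-0.6,0,0,0],[0,0,-0.6,0,0,0]]' 1 60
python3 - <<'E'
from h import *
plan([[(.5,.09,.22,40)],[(.455,.2855,.22,76)],[(.455,.2855,.067,76)]])
E
```

```text
clock: 3.9
position: [0.6229, -0.1187, 0.0723]
eef_rot: [2.042, 2.385, 0.002]
contact_force: [0.1, 0.9, -0.9]
width: 0.0598
finger_force: 0.0
clock: 5.4
position: [0.6252, -0.1201, 0.2591]
eef_rot: [2.038, 2.378, 0.011]
contact_force: [0.2, -0.5, -0.7]
width: 0.0004
finger_force: 0.0
[0.756, -0.307, 0.124, 0.003, 0.002, -0.173] 
[0.596, 0.304, 0.0, 0.0, 0.0, -0.2] 
[0.0, 0.0, 0.51, 0.0, 0.0, 0.0]
```

```bash
python3 - <<'E'
from h import *
from plant import eyes
c=eyes.capture("wrist");cv2.imwrite("pics/w2.png",c["image"][:,:,::-1])
print(T()[0],T()[2]["width"])
blobs(c,np.ones((480,640),bool),.07,.101,(.5,.7,-.18,-.05),300)
t=eyes.capture("top");blobs(t,np.ones((480,640),bool),.07,.3,(.4,.75,-.2,-.0),100)
E
```

```text
[ 0.62370345 -0.1195016   0.25569784] 0.00011377738954850232
[381. 203.] n 938 z [0.0735 0.0865 0.0982] [ 683.7 -114.9] [130.2   0.8] -85.1
[312. 198.] n 3595 z [0.0953 0.0965 0.0976] [ 621.2 -116.7] [84.8 32.5] -80.6
[355. 214.] n 341 z [0.0802 0.103  0.1066] [592.7 -79.8] [196.1  71.6] 4.5
```

View pics/w2.png

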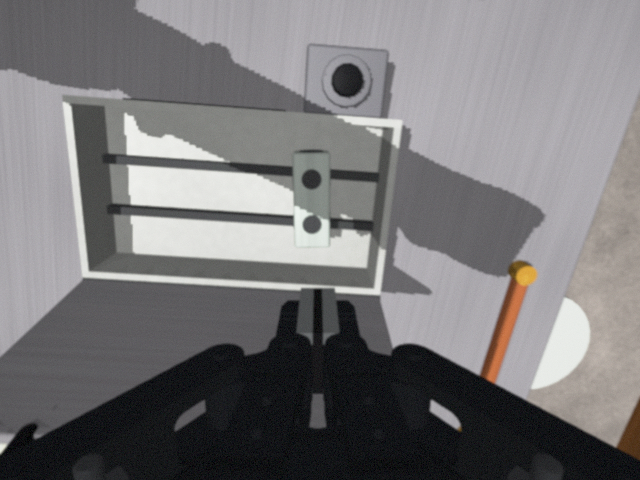

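The valve didn't move, at (312,198) as before: the fingers closed only after the lift had begun. I'll open, go down again and give them more time.

```bash
python3 -m jog '[[0,0,0,0,0,0],[0,0,0,0,0,0],[0,0,0,0,0,0],[0,0,0,0,0,0],[0,0,0,0,0,0],[0,0,0,0,0,0],[0,0,0,0,0,0],[0,0,0,0,0,0]]' -0.4
python3 - <<'E'
from h import *
plan([[(.6213,-.1167,.071,9.3)]])
E
```

```text
clock: 6.5
position: [0.6221, -0.1186, 0.2513]
eef_rot: [2.043, 2.386, 0.0]
contact_force: [0.2, 0.5, -0.0]
width: 0.0595
finger_force: 0.0
[0.007, -0.002, 0.601, 0.0, -0.0, -0.003]
```

```bash
python3 -m jog '[[0.006,-0.002,0.2,0,0,0],[0.006,-0.002,0.35,0,0,0],[0.006,-0.002,0.45,0,0,0],[0.006,-0.002,0.53,0,0,0],[0.006,-0.002,0.575,0,0,0],[0.006,-0.002,0.6,0,0,0],[0.006,-0.002,0.6,0,0,0],[0.006,-0.002,0.6,0,0,0]]'
python3 -m jog '[[0,0,0,0,0,0],[0,0,0,0,0,0],[0,0,0,0,0,0],[0,0,0,0,0,0],[0,0,0,0,0,0],[0,0,0,0,0,0],[0,0,0,0,0,0],[0,0,0,0,0,0],[0,0,0,0,0,0],[0,0,0,0,0,0]]' 1 60
```

```text
clock: 7.5
position: [0.622, -0.1171, 0.0723]
eef_rot: [2.043, 2.385, 0.002]
contact_force: [0.0, 0.5, 1.5]
width: 0.0595
finger_force: 0.0
clock: 8.75
position: [0.6213, -0.1169, 0.0712]
eef_rot: [2.043, 2.386, 0.0]
contact_force: [0.8, -0.5, 0.1]
width: -0.0003
finger_force: 0.0
```

```bash
python3 - <<'E'
from h import *
from plant import eyes
c=eyes.capture("wrist");cv2.imwrite("pics/w3.png",c["image"][:,:,::-1])
p,R,s=T();X=c["R"]@p+c["t"];print((c["camera_matrix"]@X/X[2])[:2],R.round(3).tolist(),s["width"],s["finger_force"])
blobs(c,np.ones((480,640),bool),.07,.101,(.5,.7,-.18,-.05),200)
E
```

```text
[318.19490497 279.7944389 ] [[-0.154, 0.988, 0.0], [0.988, 0.154, 0.0], [0.0, 0.0, -1.0]] -3.521383161919368e-05 0.0
[470. 257.] n 6403 z [0.0737 0.0871 0.0984] [682.1 -98.3] [97.1  1.9] -85.3
[319. 244.] n 8242 z [0.0929 0.0965 0.0974] [618.5 -99. ] [49.3 32.1] -80.7
[441. 412.] n 271 z [0.0779 0.0894 0.0985] [ 688.  -167.9] [19.3  1.3] -84.7
```

View pics/w3.png

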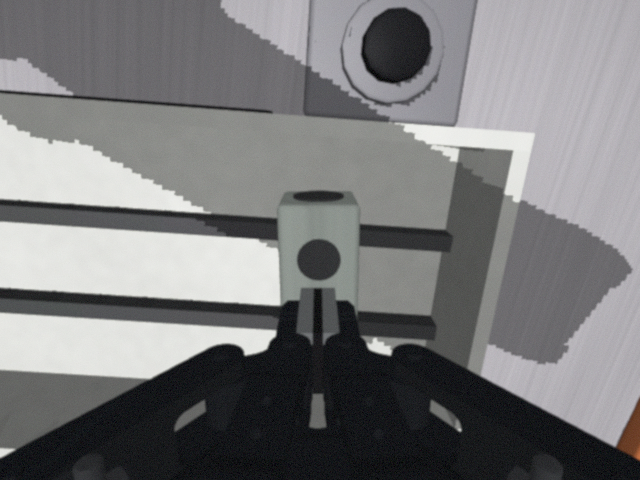

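```bash
python3 - <<'E'
from h import *
from plant import eyes
c=eyes.capture("wrist");W=cloud(c)
for v in(265,280,288,292,300,310,320,330,345): print(v,[W[v,u].round(3).tolist() for u in(306,330)])
s=eyes.capture("side");Ws=cloud(s);X=s["R"]@T()[0]+s["t"];q=s["camera_matrix"]@X/X[2];print(q)
i=s["image"][150:270,250:410];cv2.imwrite("pics/s3.png",cv2.resize(i[:,:,::-1],(800,600),interpolation=3))
E
```

```text
265 [[0.614, -0.101, 0.097], [0.623, -0.099, 0.098]]
280 [[0.615, -0.107, 0.097], [0.624, -0.106, 0.096]]
288 [[0.615, -0.108, 0.103], [0.624, -0.106, 0.103]]
292 [[0.615, -0.108, 0.106], [0.624, -0.106, 0.108]]
300 [[0.615, -0.108, 0.113], [0.624, -0.106, 0.113]]
310 [[0.615, -0.107, 0.122], [0.624, -0.107, 0.121]]
320 [[0.616, -0.107, 0.129], [0.623, -0.106, 0.129]]
330 [[0.616, -0.107, 0.135], [0.623, -0.106, 0.135]]
345 [[0.616, -0.106, 0.145], [0.623, -0.106, 0.143]]
[307.13472837 209.75243414   1.        ]
```

View pics/s3.png

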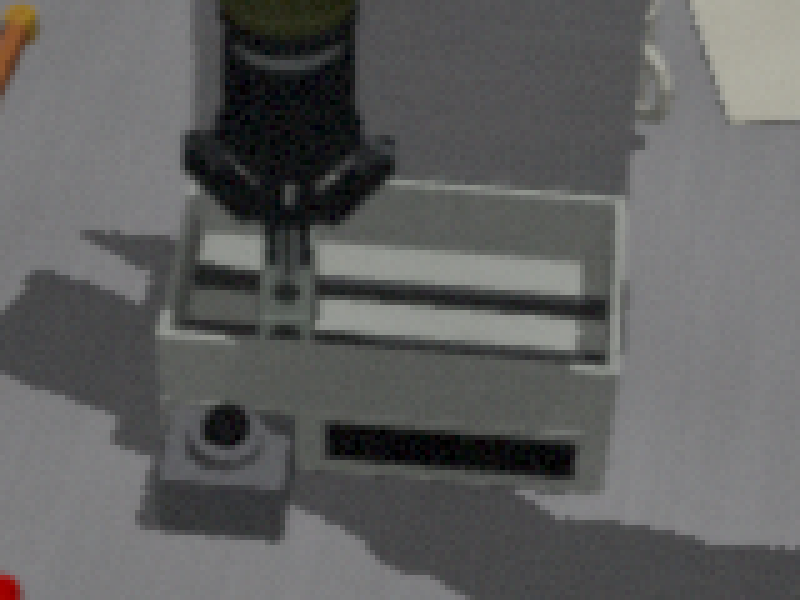

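Side crop: the shut fingers end at crop (288,275), just above the valve, while the reported TCP projects to (285,299). The real fingertips are about 30 mm higher than the reported TCP. I'll lift and measure that offset against a free background.

```bash
python3 -m jog '[[0,0,-0.1,0,0,0],[0,0,-0.3,0,0,0],[0,0,-0.5,0,0,0],[0,0,-0.6,0,0,0],[0,0,-0.6,0,0,0],[0,0,-0.6,0,0,0],[0,0,-0.6,0,0,0],[0,0,-0.6,0,0,0],[0,0,-0.6,0,0,0],[0,0,-0.6,0,0,0]]'
python3 - <<'E'
from h import *
from plant import eyes
for n in("wrist","side","top"):
    c=eyes.capture(n);W=cloud(c);p=T()[0]
    m=(abs(W[...,0]-p[0])<.03)&(abs(W[...,1]-p[1])<.03)&(W[...,2]>.13)&(W[...,2]<.45)
    q=W[m];lo=np.sort(q[:,2])[:12] if len(q) else None
    print(n,p.round(4),len(q),lo.round(4) if lo is not None else "", q[q[:,2]<lo[0]+.012].mean(0).round(4) if lo is not None else "")
E
```

```text
clock: 10.15
position: [0.6212, -0.1169, 0.251]
eef_rot: [-2.043, -2.386, 0.0]
contact_force: [-0.1, 0.4, 0.1]
width: -0.0
finger_force: 0.0
wrist [ 0.6213 -0.1169  0.2511] 35641 [0.2815 0.2817 0.2819 0.282  0.282  0.2821 0.2821 0.2822 0.2822 0.2822
 0.2822 0.2823] [ 0.6196 -0.1089  0.2887]
side [ 0.6213 -0.1169  0.2512] 669 [0.2827 0.283  0.2838 0.2844 0.285  0.2855 0.286  0.286  0.2868 0.2873
 0.2874 0.2875] [ 0.6193 -0.1094  0.2893]
top [ 0.6213 -0.1169  0.2512] 0
```

Both views put the shut tips at reported z + 30 mm, so I'll command 30 mm lower throughout.

```bash
sed -i 's|np.array(w\[:3\])-p|np.array(w[:3])-[0,0,.03]-p|; s|p,R=np.array(call\[-1\]\[:3\]),|p,R=np.array(call[-1][:3])-[0,0,.03],|' h.py
python3 -m jog '[[0,0,0.1,0,0,0],[0,0,0.2,0,0,0],[0,0,0.3,0,0,0],[0,0,0.3,0,0,0],[0,0,0.3,0,0,0],[0,0,0.3,0,0,0],[0,0,0.3,0,0,0],[0,0,0.3,0,0,0]]' -0.4
python3 -m jog '[[0,0,0.1,0,0,0],[0,0,0.2,0,0,0],[0,0,0.3,0,0,0],[0,0,0.35,0,0,0],[0,0,0.38,0,0,0],[0,0,0.4,0,0,0],[0,0,0.4,0,0,0],[0,0,0.4,0,0,0]]'
python3 -m jog '[[0,0,0,0,0,0],[0,0,0,0,0,0],[0,0,0,0,0,0],[0,0,0,0,0,0],[0,0,0,0,0,0],[0,0,0,0,0,0],[0,0,0,0,0,0],[0,0,0,0,0,0],[0,0,0,0,0,0],[0,0,0,0,0,0]]' 1 60
```

```text
clock: 11.3
position: [0.6215, -0.1169, 0.1618]
eef_rot: [2.043, 2.386, 0.001]
contact_force: [-0.1, -0.1, -0.1]
width: 0.0601
finger_force: 0.0
clock: 12.3
position: [0.6219, -0.1171, 0.0421]
eef_rot: [2.043, 2.385, 0.001]
contact_force: [0.5, 0.0, -0.3]
width: 0.0596
finger_force: 0.0
clock: 13.55
position: [0.6219, -0.1169, 0.0419]
eef_rot: [2.043, 2.385, 0.002]
contact_force: [-0.4, -0.9, 5.4]
width: 0.031
finger_force: 60.4
```

```bash
python3 -m jog '[[0,0,-0.05,0,0,0],[0,0,-0.15,0,0,0],[0,0,-0.3,0,0,0],[0,0,-0.45,0,0,0],[0,0,-0.55,0,0,0],[0,0,-0.55,0,0,0],[0,0,-0.55,0,0,0]]' - 80
python3 - <<'E'
from h import *
plan([[(.52,.07,.23,40)],[(.455,.2855,.23,76)],[(.455,.2855,.068,76)]])
E
```

```text
clock: 14.42
position: [0.62, -0.1165, 0.2042]
eef_rot: [-2.042, -2.384, 0.003]
contact_force: [0.4, -0.2, -3.4]
width: 0.0309
finger_force: 80.0
[0.666, -0.234, 0.015, -0.001, -0.001, -0.173] 
[0.69, 0.296, 0.0, 0.0, 0.0, -0.2] 
[0.0, 0.0, 0.54, 0.0, 0.0, 0.0]
```

```bash
python3 -m jog '[[0.11,-0.04,0,0,0,-0.03],[0.22,-0.08,0,0,0,-0.06],[0.33,-0.12,0,0,0,-0.09],[0.44,-0.16,0,0,0,-0.12],[0.56,-0.2,0,0,0,-0.15],[0.666,-0.234,0.015,0,0,-0.173],[0.666,-0.234,0.015,0,0,-0.173],[0.666,-0.234,0.015,0,0,-0.173]]'
python3 -m jog '[[0.11,0.05,0,0,0,-0.03],[0.22,0.09,0,0,0,-0.06],[0.33,0.14,0,0,0,-0.1],[0.44,0.19,0,0,0,-0.14],[0.56,0.24,0,0,0,-0.17],[0.65,0.28,0,0,0,-0.2],[0.69,0.296,0,0,0,-0.2],[0.69,0.296,0,0,0,-0.2],[0.69,0.296,0,0,0,-0.2],[0.69,0.296,0,0,0,-0.2]]'
python3 - <<'E'
from h import *
from plant import eyes
for n in ("top","side"):
    c=eyes.capture(n);W=cloud(c)
    print(n);blobs(c,np.ones((480,640),bool),.052,.068,(.38,.53,.22,.36),40)
    blobs(c,np.ones((480,640),bool),.2,.285,(.35,.56,.18,.4),60)
    print("brass");blobs(c,cv2.morphologyEx(brass(c).astype(np.uint8),cv2.MORPH_CLOSE,np.ones((5,5)))>0,.012,.04,(.38,.75,.05,.5))
plan([[(.455,.2855,.068,76)]])
E
```

```text
clock: 15.42
position: [0.5209, 0.0691, 0.2008]
eef_rot: [-1.328, -2.846, 0.003]
contact_force: [0.2, -0.1, -4.3]
width: 0.0312
finger_force: 79.9
clock: 16.68
position: [0.4569, 0.2839, 0.2019]
eef_rot: [0.387, 3.117, -0.0]
contact_force: [-0.3, 0.7, -3.6]
width: 0.0307
finger_force: 79.9
top
[237. 284.] n 72 z [0.0569 0.0604 0.0635] [452.3 268.5] [25.3 19.4] 74.9
[219. 264.] n 136 z [0.2361 0.2559 0.259 ] [484.1 265.1] [56.4 20.9] 31.7
[212. 289.] n 158 z [0.2379 0.2557 0.2592] [432.2 274.9] [54.1 24. ] -60.9
brass
[284. 224.] n 194 z [0.0217 0.0243 0.0279] [620.4 141. ] [82.9 21.2] -42.6
[239. 236.] n 265 z [0.0208 0.0246 0.0275] [591.1 269.1] [95.4 22.6] -27.2
[276. 278.] n 276 z [0.021  0.0243 0.0271] [467.5 165. ] [96.8 22.5] -8.0
side
[341. 333.] n 191 z [0.0565 0.0601 0.0629] [452.9 285.6] [62.4 20. ] 75.5
[347. 289.] n 547 z [0.2341 0.2556 0.2635] [455.5 297. ] [88.1 72.1] 1.6
brass
[291. 289.] n 287 z [0.0193 0.0243 0.0277] [613.  146.8] [99.9 25.6] -42.5
[343. 303.] n 335 z [0.0161 0.0238 0.0271] [464.6 166.8] [98.9 28.3] -8.7
[290. 327.] n 358 z [0.0179 0.0243 0.0281] [588.1 269.7] [100.3  27.3] -27.9
[330. 378.] n 464 z [0.0174 0.0243 0.0273] [462.3 392. ] [100.2  26.9] -9.9
[0.006, 0.002, 0.546, 0.0, 0.0, -0.001]
```

```bash
python3 -m jog '[[0.005,0.002,0.12,0,0,0],[0.005,0.002,0.25,0,0,0],[0.005,0.002,0.35,0,0,0],[0.005,0.002,0.43,0,0,0],[0.005,0.002,0.49,0,0,0],[0.005,0.002,0.52,0,0,0],[0.005,0.002,0.535,0,0,0],[0.005,0.002,0.547,0,0,0],[0.005,0.002,0.549,0,0,0],[0.005,0.002,0.549,0,0,0],[0.005,0.002,0.549,0,0,0]]'
python3 -m jog '[[0,0,0,0,0,0],[0,0,0,0,0,0],[0,0,0,0,0,0],[0,0,0,0,0,0],[0,0,0,0,0,0],[0,0,0,0,0,0]]' -0.2
python3 -m jog '[[0,0,-0.05,0,0,0],[0,0,-0.15,0,0,0],[0,0,-0.3,0,0,0],[0,0,-0.5,0,0,0],[0,0,-0.5,0,0,0],[0,0,-0.5,0,0,0],[0,0,-0.5,0,0,0]]'
python3 - <<'E'
from h import *
from plant import eyes
for n in ("wrist","side"):
    c=eyes.capture(n);print(n);blobs(c,np.ones((480,640),bool),.082,.11,(.38,.53,.2,.37),60)
plan([[(.464,.392,.2,81)],[(.464,.391,.003,81)]])
E
```

```text
clock: 18.15
position: [0.4551, 0.2865, 0.0374]
eef_rot: [0.383, 3.118, 0.001]
contact_force: [-0.6, -0.5, -3.2]
width: 0.0309
finger_force: 80.1
clock: 18.9
position: [0.4549, 0.2863, 0.037]
eef_rot: [0.383, 3.118, 0.0]
contact_force: [0.3, -0.0, -0.2]
width: 0.0514
finger_force: 0.0
clock: 19.77
position: [0.454, 0.2857, 0.1858]
eef_rot: [-0.383, -3.116, 0.003]
contact_force: [0.4, -0.7, -0.4]
width: 0.0514
finger_force: 0.0
wrist
[319. 224.] n 5244 z [0.0905 0.0916 0.0926] [453.2 285.9] [84.3 32.6] -14.1
side
[341. 327.] n 457 z [0.0874 0.092  0.0948] [453.7 287.7] [85.  36.7] -13.2
[0.054, 0.351, 0.052, -0.001, -0.0, -0.028] 
[-0.001, -0.003, 0.657, 0.0, 0.0, 0.0]
```

Valve is level and centred on the rib: (453.5,286), top 92 mm, yaw -14°. Now bar C.

```bash
python3 -m jog '[[0.02,0.13,0.03,0,0,-0.01],[0.04,0.25,0.052,0,0,-0.028],[0.054,0.351,0.052,0,0,-0.028],[0.054,0.351,0.052,0,0,-0.028],[0.054,0.351,0.052,0,0,-0.028],[0.054,0.351,0.052,0,0,-0.028]]' -0.25 60
python3 - <<'E'
from h import *
from plant import eyes
c=eyes.capture("wrist");blobs(c,cv2.morphologyEx(brass(c).astype(np.uint8),cv2.MORPH_CLOSE,np.ones((25,25)))>0,.016,.04,(.38,.75,.05,.5),200)
plan([[(.464,.391,.003,81)]])
E
```

```text
clock: 20.62
position: [0.4651, 0.3909, 0.1714]
eef_rot: [0.249, 3.132, -0.001]
contact_force: [-0.4, -0.4, -1.0]
width: 0.0534
finger_force: 0.0
[316. 205.] n 3189 z [0.0226 0.0236 0.0246] [462.6 389.1] [99.2 23.2] -8.5
[ 61. 247.] n 3498 z [0.02   0.0235 0.0246] [464.7 164.4] [99.4 25.4] -7.4
[0.004, -0.001, 0.662, -0.0, 0.0, -0.0]
```

```bash
python3 -m jog '[[0.004,-0.004,0.15,0,0,0],[0.004,-0.004,0.3,0,0,0],[0.004,-0.004,0.45,0,0,0],[0.004,-0.004,0.56,0,0,0],[0.004,-0.004,0.62,0,0,0],[0.004,-0.004,0.65,0,0,0],[0.004,-0.004,0.662,0,0,0],[0.004,-0.004,0.662,0,0,0],[0.004,-0.004,0.662,0,0,0]]'
python3 -m jog '[[0,0,0,0,0,0],[0,0,0,0,0,0],[0,0,0,0,0,0],[0,0,0,0,0,0],[0,0,0,0,0,0],[0,0,0,0,0,0],[0,0,0,0,0,0],[0,0,0,0,0,0]]' 1 80
python3 -m jog '[[0,0,-0.05,0,0,0],[0,0,-0.15,0,0,0],[0,0,-0.3,0,0,0],[0,0,-0.45,0,0,0],[0,0,-0.6,0,0,0],[0,0,-0.73,0,0,0],[0,0,-0.73,0,0,0],[0,0,-0.73,0,0,0]]'
python3 - <<'E'
from h import *
plan([[(.55,.16,.22,45)],[(.6178,-.1221,.22,4.7)],[(.6178,-.1221,.068,4.7)]])
E
```

```text
clock: 21.8
position: [0.4639, 0.392, -0.0261]
eef_rot: [0.246, 3.131, 0.002]
contact_force: [-0.8, 0.5, -0.5]
width: 0.0532
finger_force: 0.0
clock: 22.8
position: [0.4636, 0.3916, -0.0264]
eef_rot: [0.246, 3.131, 0.001]
contact_force: [-1.2, -0.8, 4.2]
width: 0.0226
finger_force: 80.9
clock: 23.8
position: [0.4625, 0.3908, 0.1906]
eef_rot: [-0.246, -3.131, 0.002]
contact_force: [0.4, -0.4, -3.0]
width: 0.0225
finger_force: 80.0
[-0.408, -0.715, 0.002, -0.001, -0.0, 0.2] 
[-0.825, -0.505, 0.0, 0.0, 0.0, 0.224] 
[0.0, 0.0, 0.507, 0.0, 0.0, 0.0]
```

```bash
python3 -m jog '[[-0.06,-0.11,0,0,0,0.03],[-0.13,-0.23,0,0,0,0.06],[-0.2,-0.35,0,0,0,0.1],[-0.27,-0.47,0,0,0,0.14],[-0.34,-0.6,0,0,0,0.17],[-0.408,-0.715,0,0,0,0.2],[-0.408,-0.715,0,0,0,0.2],[-0.408,-0.715,0,0,0,0.2]]'
python3 -m jog '[[-0.12,-0.07,0,0,0,0.03],[-0.24,-0.15,0,0,0,0.06],[-0.36,-0.22,0,0,0,0.1],[-0.48,-0.3,0,0,0,0.13],[-0.6,-0.37,0,0,0,0.17],[-0.72,-0.44,0,0,0,0.2],[-0.825,-0.505,0,0,0,0.224],[-0.825,-0.505,0,0,0,0.224],[-0.825,-0.505,0,0,0,0.224],[-0.825,-0.505,0,0,0,0.224]]'
python3 - <<'E'
from h import *
from plant import eyes
c=eyes.capture("wrist");cv2.imwrite("pics/w4.png",c["image"][:,:,::-1])
a=np.ones((480,640),bool)
for lo,hi in((.05,.057),(.061,.068),(.1,.109)): print(lo);blobs(c,a,lo,hi,(.35,.75,-.26,-.02),150)
plan([[(.6178,-.1221,.068,4.7)]])
E
```

```text
clock: 24.8
position: [0.5505, 0.1586, 0.1912]
eef_rot: [-1.206, -2.9, 0.001]
contact_force: [-0.6, -0.1, -3.2]
width: 0.0224
finger_force: 79.8
clock: 26.05
position: [0.6188, -0.1195, 0.1915]
eef_rot: [-2.124, -2.313, -0.001]
contact_force: [-0.0, -1.1, -2.4]
width: 0.0226
finger_force: 79.8
0.05
[236. 153.] n 18773 z [0.0516 0.0525 0.0535] [551.6 -77.5] [257.9  42.8] 4.8
[180. 216.] n 9372 z [0.0516 0.0525 0.0535] [ 509.4 -131.5] [164.4  38.7] 4.7
[376. 216.] n 2041 z [0.0517 0.0526 0.0537] [ 665.6 -118.6] [38.1 37.9] -84.2
[185. 274.] n 8446 z [0.0516 0.0525 0.0536] [ 512.2 -182. ] [162.1  40.4] 4.6
[375. 273.] n 1724 z [0.0518 0.0527 0.0537] [ 670.8 -168.6] [40.1 35.1] -85.1
0.061
[353.  93.] n 431 z [0.0611 0.0618 0.0628] [635.8 -26.8] [36.3 13.5] 0.1
[206. 221.] n 7713 z [0.0628 0.0644 0.0659] [ 555.8 -127.7] [258.4 142.4] 4.4
0.1
[200. 214.] n 12087 z [0.1025 0.1044 0.1055] [ 556.2 -128.1] [269.9 157.6] 4.8
[-0.008, -0.004, 0.512, -0.0, -0.0, 0.001]
```

View pics/w4.png

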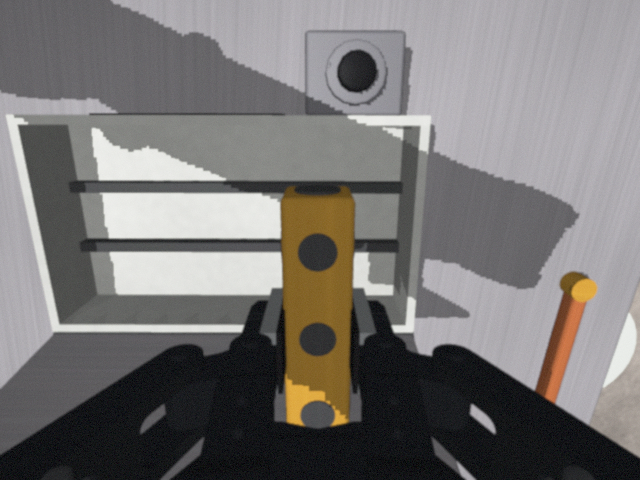

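The wrist view shows the bar held square at (317,310), clear of the rails at rows 187 and 245. The washer centre refines to (556.3,-127.8), yaw 4.7°. Lowering the bar.

```bash
python3 -m jog '[[-0.01,-0.007,0.12,0,0,0],[-0.01,-0.007,0.25,0,0,0],[-0.01,-0.007,0.35,0,0,0],[-0.01,-0.007,0.42,0,0,0],[-0.01,-0.007,0.47,0,0,0],[-0.01,-0.007,0.495,0,0,0],[-0.01,-0.007,0.508,0,0,0],[-0.01,-0.007,0.512,0,0,0],[-0.01,-0.007,0.514,0,0,0],[-0.01,-0.007,0.514,0,0,0]]'
python3 -m jog '[[0,0,0,0,0,0],[0,0,0,0,0,0],[0,0,0,0,0,0],[0,0,0,0,0,0],[0,0,0,0,0,0],[0,0,0,0,0,0]]' 0
python3 -m jog '[[0,0,-0.05,0,0,0],[0,0,-0.15,0,0,0],[0,0,-0.3,0,0,0],[0,0,-0.45,0,0,0],[0,0,-0.55,0,0,0],[0,0,-0.55,0,0,0],[0,0,-0.55,0,0,0]]' 
python3 - <<'E'
from h import *
from plant import eyes
c=eyes.capture("wrist");b=lambda c:cv2.morphologyEx(brass(c).astype(np.uint8),cv2.MORPH_CLOSE,np.ones((15,15)))>0
blobs(c,b(c),.08,.11,(.35,.75,-.26,-.02),150)
for n in("top","side"):
    c=eyes.capture(n);m=cv2.morphologyEx(brass(c).astype(np.uint8),cv2.MORPH_CLOSE,np.ones((5,5)))>0
    print(n);blobs(c,m,.012,.04,(.38,.75,.05,.5))
plan([[(.53,.03,.23,45)],[(.466,.1655,.2,82)],[(.466,.1655,.003,82)]])
E
```

```text
clock: 27.35
position: [0.6174, -0.125, 0.0386]
eef_rot: [2.128, 2.31, 0.001]
contact_force: [-0.0, 0.7, 1.2]
width: 0.0227
finger_force: 80.2
clock: 28.1
position: [0.6169, -0.1248, 0.0376]
eef_rot: [-2.128, -2.311, -0.0]
contact_force: [-0.9, 0.1, -0.7]
width: 0.0426
finger_force: 0.0
clock: 28.98
position: [0.6166, -0.1247, 0.2024]
eef_rot: [-2.128, -2.31, -0.0]
contact_force: [0.3, 0.3, -0.1]
width: 0.0426
finger_force: 0.0
[318. 216.] n 3920 z [0.0876 0.0886 0.0895] [ 617.3 -125.3] [99.  24.6] -85.0
top
[282. 227.] n 216 z [0.0205 0.0242 0.0275] [615.8 145.9] [96.8 21.9] -43.4
[239. 235.] n 274 z [0.0207 0.0242 0.0269] [591.7 268.9] [96.9 24. ] -28.9
[276. 278.] n 284 z [0.0209 0.0239 0.0272] [467.8 165.2] [97.5 23.1] -8.0
side
[291. 289.] n 295 z [0.0182 0.0242 0.0274] [612.6 146.7] [101.7  25.4] -43.6
[343. 303.] n 348 z [0.017  0.0241 0.0272] [464.8 166.4] [99.8 30.1] -8.0
[290. 327.] n 354 z [0.0188 0.0242 0.0272] [588.6 269.2] [99.9 26.1] -28.2
[0.537, -0.244, 0.005, -0.001, -0.0, -0.224] 
[0.47, 0.169, 0.1, 0.0, 0.0, -0.206] 
[0.0, 0.0, 0.657, 0.0, 0.0, 0.0]
```

Bar C lies well on the rails. Next bar B.

```bash
python3 -m jog '[[0.09,-0.04,0,0,0,-0.04],[0.18,-0.08,0,0,0,-0.08],[0.27,-0.12,0,0,0,-0.12],[0.36,-0.16,0,0,0,-0.16],[0.45,-0.2,0,0,0,-0.2],[0.537,-0.244,0.005,0,0,-0.224],[0.537,-0.244,0.005,0,0,-0.224],[0.537,-0.244,0.005,0,0,-0.224]]' -0.25 60
python3 -m jog '[[0.1,0.04,0.02,0,0,-0.05],[0.2,0.07,0.04,0,0,-0.1],[0.3,0.11,0.07,0,0,-0.15],[0.4,0.15,0.1,0,0,-0.2],[0.47,0.169,0.1,0,0,-0.206],[0.47,0.169,0.1,0,0,-0.206],[0.47,0.169,0.1,0,0,-0.206],[0.47,0.169,0.1,0,0,-0.206]]'
python3 - <<'E'
from h import *
from plant import eyes
c=eyes.capture("wrist");blobs(c,cv2.morphologyEx(brass(c).astype(np.uint8),cv2.MORPH_CLOSE,np.ones((25,25)))>0,.016,.04,(.38,.75,.05,.5),200)
plan([[(.4655,.165,.003,82)]])
E
```

```text
clock: 30.12
position: [0.5307, 0.0292, 0.2009]
eef_rot: [1.203, 2.902, -0.001]
contact_force: [-0.4, -0.3, -0.4]
width: 0.0531
finger_force: 0.0
clock: 31.12
position: [0.4677, 0.1638, 0.1715]
eef_rot: [0.221, 3.133, -0.0]
contact_force: [-0.1, 0.4, -0.3]
width: 0.0533
finger_force: 0.0
[318. 204.] n 3219 z [0.0226 0.0236 0.0246] [464.7 163.2] [99.3 22.9] -7.4
[457. 303.] n 1806 z [0.0209 0.0235 0.0245] [573.7 274.4] [66.9 24.4] -27.8
[319. 357.] n 2335 z [0.0208 0.0236 0.0246] [610.8 143.3] [99.4 23.5] -43.2
[0.008, 0.002, 0.661, 0.0, 0.0, -0.0]
```

```bash
python3 -m jog '[[0.009,-0.001,0.15,0,0,0],[0.009,-0.001,0.3,0,0,0],[0.009,-0.001,0.45,0,0,0],[0.009,-0.001,0.56,0,0,0],[0.009,-0.001,0.62,0,0,0],[0.009,-0.001,0.65,0,0,0],[0.009,-0.001,0.661,0,0,0],[0.009,-0.001,0.661,0,0,0],[0.009,-0.001,0.661,0,0,0]]'
python3 -m jog '[[0,0,0,0,0,0],[0,0,0,0,0,0],[0,0,0,0,0,0],[0,0,0,0,0,0],[0,0,0,0,0,0],[0,0,0,0,0,0],[0,0,0,0,0,0],[0,0,0,0,0,0]]' 1 80
python3 -m jog '[[0,0,-0.05,0,0,0],[0,0,-0.15,0,0,0],[0,0,-0.3,0,0,0],[0,0,-0.45,0,0,0],[0,0,-0.6,0,0,0],[0,0,-0.73,0,0,0],[0,0,-0.73,0,0,0],[0,0,-0.73,0,0,0]]'
python3 - <<'E'
from h import *
plan([[(.50,.02,.22,43)],[(.5563,-.1278,.22,4.7)],[(.5563,-.1278,.068,4.7)]])
E
```

```text
clock: 32.3
position: [0.4648, 0.1656, -0.0264]
eef_rot: [0.216, 3.133, 0.001]
contact_force: [0.3, 0.0, 0.3]
width: 0.0533
finger_force: 0.0
clock: 33.3
position: [0.4645, 0.1655, -0.0265]
eef_rot: [0.216, 3.134, 0.001]
contact_force: [-1.6, -0.6, 6.4]
width: 0.0226
finger_force: 79.5
clock: 34.3
position: [0.4632, 0.165, 0.1908]
eef_rot: [-0.216, -3.133, 0.001]
contact_force: [0.2, -1.0, -3.8]
width: 0.0223
finger_force: 78.8
[-0.188, -0.462, 0.003, -0.0, -0.0, 0.217] 
[-0.488, -0.199, 0.0, 0.0, 0.0, 0.213] 
[0.0, 0.0, 0.507, 0.0, 0.0, 0.0]
```

```bash
python3 -m jog '[[-0.03,-0.08,0,0,0,0.036],[-0.06,-0.15,0,0,0,0.07],[-0.09,-0.23,0,0,0,0.11],[-0.12,-0.31,0,0,0,0.145],[-0.16,-0.39,0,0,0,0.18],[-0.188,-0.462,0,0,0,0.217],[-0.188,-0.462,0,0,0,0.217],[-0.188,-0.462,0,0,0,0.217]]'
python3 -m jog '[[-0.08,-0.03,0,0,0,0.036],[-0.16,-0.07,0,0,0,0.07],[-0.24,-0.1,0,0,0,0.11],[-0.32,-0.13,0,0,0,0.145],[-0.41,-0.17,0,0,0,0.18],[-0.488,-0.199,0,0,0,0.213],[-0.488,-0.199,0,0,0,0.213],[-0.488,-0.199,0,0,0,0.213],[-0.488,-0.199,0,0,0,0.213]]'
python3 - <<'E'
from h import *
print(T()[2]["width"]);plan([[(.5563,-.1278,.068,4.7)]])
E
```

```text
clock: 35.3
position: [0.4999, 0.0211, 0.1905]
eef_rot: [-1.248, -2.881, 0.002]
contact_force: [0.2, -0.3, -3.5]
width: 0.0227
finger_force: 78.7
clock: 36.42
position: [0.5572, -0.1256, 0.1915]
eef_rot: [-2.124, -2.313, -0.001]
contact_force: [0.1, -0.1, -2.1]
width: 0.0223
finger_force: 78.8
0.022263360821071776
[-0.008, -0.003, 0.512, -0.0, -0.0, 0.001]
```

```bash
python3 -m jog '[[-0.006,-0.003,0.12,0,0,0],[-0.006,-0.003,0.25,0,0,0],[-0.006,-0.003,0.35,0,0,0],[-0.006,-0.003,0.42,0,0,0],[-0.006,-0.003,0.47,0,0,0],[-0.006,-0.003,0.495,0,0,0],[-0.006,-0.003,0.508,0,0,0],[-0.006,-0.003,0.512,0,0,0],[-0.006,-0.003,0.514,0,0,0],[-0.006,-0.003,0.514,0,0,0]]'
python3 -m jog '[[0,0,0,0,0,0],[0,0,0,0,0,0],[0,0,0,0,0,0],[0,0,0,0,0,0],[0,0,0,0,0,0],[0,0,0,0,0,0]]' 0
python3 -m jog '[[0,0,-0.05,0,0,0],[0,0,-0.15,0,0,0],[0,0,-0.3,0,0,0],[0,0,-0.45,0,0,0],[0,0,-0.55,0,0,0],[0,0,-0.55,0,0,0],[0,0,-0.55,0,0,0]]' 
python3 - <<'E'
from h import *
from plant import eyes
c=eyes.capture("wrist");b=lambda c:cv2.morphologyEx(brass(c).astype(np.uint8),cv2.MORPH_CLOSE,np.ones((15,15)))>0
blobs(c,b(c),.08,.11,(.35,.75,-.26,-.02),150)
for n in("top","side"):
    c=eyes.capture(n);m=cv2.morphologyEx(brass(c).astype(np.uint8),cv2.MORPH_CLOSE,np.ones((5,5)))>0
    print(n);blobs(c,m,.012,.04,(.38,.75,.05,.5))
plan([[(.58,.06,.23,35)],[(.59,.2685,.2,62)],[(.59,.2685,.003,62)]])
E
```

```text
clock: 37.67
position: [0.557, -0.1294, 0.0385]
eef_rot: [2.128, 2.31, 0.002]
contact_force: [-2.4, 1.0, 2.9]
width: 0.0224
finger_force: 79.4
clock: 38.42
position: [0.5565, -0.1293, 0.0376]
eef_rot: [2.128, 2.311, 0.0]
contact_force: [-0.3, 0.4, 0.7]
width: 0.0429
finger_force: 0.0
clock: 39.3
position: [0.5562, -0.1292, 0.2025]
eef_rot: [-2.128, -2.31, -0.0]
contact_force: [0.3, 0.5, -0.5]
width: 0.0429
finger_force: 0.0
[318. 218.] n 3891 z [0.0876 0.0886 0.0895] [ 556.7 -130.7] [98.6 23.8] -84.6
[397. 216.] n 4121 z [0.0873 0.0886 0.0895] [ 616.6 -125. ] [98.6 24.3] -85.2
top
[282. 227.] n 201 z [0.0214 0.0244 0.0276] [615.5 146.3] [94.5 20.7] -43.0
[240. 235.] n 278 z [0.0204 0.024  0.0275] [592.5 269.5] [97.6 24.6] -27.2
side
[292. 289.] n 288 z [0.0185 0.0239 0.0276] [612.9 146.8] [100.9  26.1] -41.8
[290. 327.] n 354 z [0.0184 0.0243 0.0271] [588.1 270.9] [99.9 26.4] -27.1
[0.622, 0.132, 0.005, -0.001, -0.0, -0.168] 
[0.55, 0.426, 0.1, 0.0, 0.0, -0.15] 
[0.0, 0.0, 0.657, 0.0, 0.0, 0.0]
```

```bash
python3 -m jog '[[0.1,0.02,0,0,0,-0.03],[0.21,0.04,0,0,0,-0.06],[0.31,0.07,0,0,0,-0.09],[0.41,0.09,0,0,0,-0.12],[0.52,0.11,0,0,0,-0.15],[0.622,0.132,0,0,0,-0.168],[0.622,0.132,0,0,0,-0.168],[0.622,0.132,0,0,0,-0.168]]' -0.25 60
python3 -m jog '[[0.09,0.07,0.02,0,0,-0.03],[0.18,0.14,0.04,0,0,-0.06],[0.27,0.21,0.06,0,0,-0.09],[0.36,0.28,0.08,0,0,-0.12],[0.45,0.35,0.1,0,0,-0.15],[0.55,0.426,0.1,0,0,-0.15],[0.55,0.426,0.1,0,0,-0.15],[0.55,0.426,0.1,0,0,-0.15],[0.55,0.426,0.1,0,0,-0.15]]'
python3 - <<'E'
from h import *
from plant import eyes
c=eyes.capture("wrist");blobs(c,cv2.morphologyEx(brass(c).astype(np.uint8),cv2.MORPH_CLOSE,np.ones((25,25)))>0,.016,.04,(.38,.75,.05,.5),200)
plan([[(.59,.2685,.003,62)]])
E
```

```text
clock: 40.45
position: [0.5806, 0.0597, 0.2025]
eef_rot: [1.452, 2.786, -0.001]
contact_force: [0.6, -0.3, -0.2]
width: 0.0534
finger_force: 0.0
clock: 41.58
position: [0.5916, 0.2659, 0.1729]
eef_rot: [0.766, 3.046, -0.001]
contact_force: [0.7, 0.8, 0.2]
width: 0.0535
finger_force: 0.0
[319. 203.] n 3196 z [0.0226 0.0236 0.0246] [589.  267.5] [99.5 23.3] -28.2
[213. 278.] n 1976 z [0.0224 0.0236 0.0246] [612.1 145.5] [97.5 23. ] -42.7
[0.008, 0.004, 0.667, -0.0, 0.0, -0.001]
```

```bash
python3 -m jog '[[0.008,0,0.15,0,0,0],[0.008,0,0.3,0,0,0],[0.008,0,0.45,0,0,0],[0.008,0,0.56,0,0,0],[0.008,0,0.62,0,0,0],[0.008,0,0.65,0,0,0],[0.008,0,0.665,0,0,0],[0.008,0,0.665,0,0,0],[0.008,0,0.665,0,0,0]]'
python3 -m jog '[[0,0,0,0,0,0],[0,0,0,0,0,0],[0,0,0,0,0,0],[0,0,0,0,0,0],[0,0,0,0,0,0],[0,0,0,0,0,0],[0,0,0,0,0,0],[0,0,0,0,0,0]]' 1 80
python3 -m jog '[[0,0,-0.05,0,0,0],[0,0,-0.15,0,0,0],[0,0,-0.3,0,0,0],[0,0,-0.45,0,0,0],[0,0,-0.6,0,0,0],[0,0,-0.73,0,0,0],[0,0,-0.73,0,0,0],[0,0,-0.73,0,0,0]]'
python3 - <<'E'
from h import *
plan([[(.53,.06,.22,33)],[(.4965,-.1327,.22,4.7)],[(.4965,-.1327,.068,4.7)]])
E
```

```text
clock: 42.75
position: [0.5895, 0.2699, -0.0258]
eef_rot: [0.761, 3.047, 0.002]
contact_force: [0.6, 0.2, 0.2]
width: 0.0536
finger_force: 0.0
clock: 43.75
position: [0.5892, 0.2698, -0.0261]
eef_rot: [0.761, 3.047, 0.001]
contact_force: [-0.8, -0.0, 6.2]
width: 0.0223
finger_force: 80.8
clock: 44.75
position: [0.5879, 0.2691, 0.1909]
eef_rot: [-0.761, -3.046, 0.002]
contact_force: [-0.2, -0.1, -2.1]
width: 0.0224
finger_force: 80.0
[-0.157, -0.706, 0.004, -0.001, -0.0, 0.161] 
[-0.478, -0.443, 0.0, 0.0, 0.0, 0.157] 
[0.0, 0.0, 0.507, 0.0, 0.0, 0.0]
```

```bash
python3 -m jog '[[-0.03,-0.12,0,0,0,0.03],[-0.05,-0.23,0,0,0,0.05],[-0.08,-0.35,0,0,0,0.08],[-0.1,-0.47,0,0,0,0.11],[-0.13,-0.59,0,0,0,0.135],[-0.157,-0.706,0,0,0,0.161],[-0.157,-0.706,0,0,0,0.161],[-0.157,-0.706,0,0,0,0.161]]'
python3 -m jog '[[-0.08,-0.07,0,0,0,0.03],[-0.16,-0.15,0,0,0,0.05],[-0.24,-0.22,0,0,0,0.08],[-0.32,-0.3,0,0,0,0.11],[-0.4,-0.37,0,0,0,0.135],[-0.478,-0.443,0,0,0,0.157],[-0.478,-0.443,0,0,0,0.157],[-0.478,-0.443,0,0,0,0.157],[-0.478,-0.443,0,0,0,0.157]]'
python3 - <<'E'
from h import *
print(T()[2]["width"]);plan([[(.4965,-.1315,.068,4.7)]])
E
```

```text
clock: 45.75
position: [0.5304, 0.0609, 0.1915]
eef_rot: [-1.499, -2.76, -0.0]
contact_force: [0.3, 0.9, -1.7]
width: 0.023
finger_force: 79.9
clock: 46.88
position: [0.4975, -0.1313, 0.192]
eef_rot: [-2.126, -2.312, -0.0]
contact_force: [-0.3, 0.5, -2.1]
width: 0.0225
finger_force: 79.9
0.022467668963827493
[-0.001, -0.003, 0.513, -0.0, -0.0, 0.001]
```

```bash
python3 -m jog '[[0,-0.003,0.12,0,0,0],[0,-0.003,0.25,0,0,0],[0,-0.003,0.35,0,0,0],[0,-0.003,0.42,0,0,0],[0,-0.003,0.47,0,0,0],[0,-0.003,0.495,0,0,0],[0,-0.003,0.508,0,0,0],[0,-0.003,0.512,0,0,0],[0,-0.003,0.515,0,0,0],[0,-0.003,0.515,0,0,0]]'
python3 -m jog '[[0,0,0,0,0,0],[0,0,0,0,0,0],[0,0,0,0,0,0],[0,0,0,0,0,0],[0,0,0,0,0,0],[0,0,0,0,0,0]]' 0
python3 -m jog '[[0,0,-0.05,0,0,0],[0,0,-0.15,0,0,0],[0,0,-0.3,0,0,0],[0,0,-0.45,0,0,0],[0,0,-0.65,0,0,0],[0,0,-0.85,0,0,0],[0,0,-1,0,0,0],[0,0,-1,0,0,0],[0,0,-1,0,0,0]]' 
python3 - <<'E'
from h import *
from plant import eyes
c=eyes.capture("wrist");b=lambda c:cv2.morphologyEx(brass(c).astype(np.uint8),cv2.MORPH_CLOSE,np.ones((9,9)))>0
blobs(c,b(c),.08,.11,(.35,.75,-.26,-.02),150)
W=cloud(c);blobs(c,np.ones((480,640),bool),.285,.33,(.4,.7,-.32,-.19),30)
t=eyes.capture("top");cv2.imwrite("pics/t5.png",t["image"][:,:,::-1])
s=eyes.capture("side")
for n,c in(("top",t),("side",s)):
    m=cv2.morphologyEx(brass(c).astype(np.uint8),cv2.MORPH_CLOSE,np.ones((5,5)))>0
    print(n);blobs(c,m,.012,.04,(.2,.75,.05,.6));
    print("bar");blobs(c,hsv(c)[...,2]<70,.294,.325,(.4,.7,-.29,-.19),10)
    print("button");blobs(c,hsv(c)[...,2]<70,.05,.09,(.6,.67,-.04,.03),10)
    print("valve");blobs(c,np.ones((480,640),bool),.082,.11,(.38,.53,.2,.37),60)
E
```

```text
clock: 48.12
position: [0.4969, -0.1323, 0.0389]
eef_rot: [2.128, 2.311, 0.002]
contact_force: [-3.4, 1.9, 5.0]
width: 0.0228
finger_force: 81.0
clock: 48.88
position: [0.4964, -0.1323, 0.0376]
eef_rot: [-2.128, -2.311, -0.0]
contact_force: [-0.2, -0.8, 0.1]
width: 0.0427
finger_force: 0.0
clock: 50.0
position: [0.496, -0.1324, 0.3376]
eef_rot: [-2.129, -2.31, -0.0]
contact_force: [-0.7, 0.2, -0.5]
width: 0.0429
finger_force: 0.0
[318. 189.] n 1889 z [0.0875 0.0886 0.0896] [ 496.8 -133.8] [99.  23.7] -84.8
[373. 190.] n 1950 z [0.0873 0.0886 0.0897] [ 556.5 -130.8] [98.8 23.4] -85.2
[428. 190.] n 2021 z [0.087  0.0886 0.0897] [ 616.7 -125.4] [98.  24.1] -85.6
[329. 408.] n 2376 z [0.2963 0.3033 0.3053] [ 514.5 -235.8] [70.5 13. ] 3.9
top
[282. 227.] n 203 z [0.0209 0.0244 0.0276] [615.9 145.9] [95.8 22.1] -43.8
bar
button
[337. 213.] n 71 z [0.0678 0.0722 0.0747] [639.6  -9. ] [25.1 21.9] -1.9
valve
[227. 281.] n 411 z [0.0885 0.0918 0.0949] [458.1 286.7] [85.4 34.2] -14.9
side
[291. 288.] n 281 z [0.0184 0.0244 0.0278] [612.5 146.7] [99.3 25.4] -42.7
bar
[336. 127.] n 59 z [0.2972 0.3033 0.3069] [ 561.5 -230.3] [37.1 15.5] 7.3
[356. 128.] n 70 z [0.2981 0.3039 0.3075] [ 504.9 -233.8] [43.7 17.2] 4.3
button
[295. 235.] n 74 z [0.0633 0.0714 0.0759] [635.6 -17. ] [42.2 26. ] 88.1
[294. 241.] n 32 z [0.0523 0.057  0.0605] [638.2   3.3] [42.9 20.2] -2.5
valve
[341. 327.] n 463 z [0.0874 0.0922 0.0952] [453.9 288. ] [85.3 35.9] -13.4
```

View pics/t5.png

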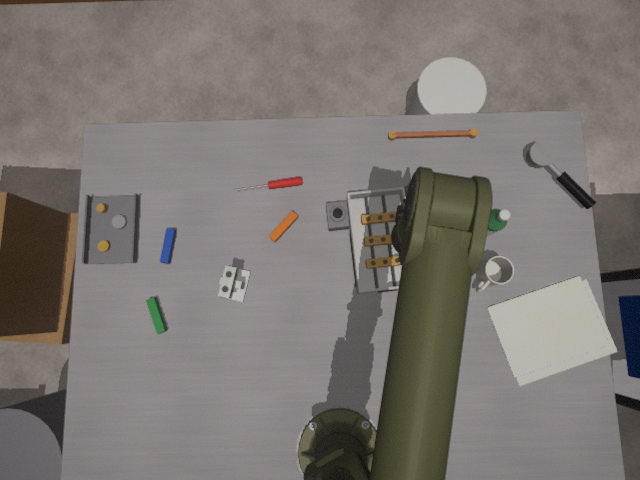

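All three brass bars lie on the rails at (380,217), (380,240) and (383,262), none is left on the bench, and the valve is on the stand. Now the lid handle, with its centre at about (0.530,-0.234,0.300).

```bash
python3 - <<'E'
from h import *
plan([[(.530,-.234,.39,-85.3)],[(.530,-.234,.287,-85.3)]])
E
```

```text
[-0.348, 0.086, -0.079, -0.001, 0.0, 0.5] 
[0.0, 0.0, 0.343, 0.0, 0.0, 0.0]
```

```bash
python3 -m jog '[[0,0,-0.079,0,0,0.05],[0,0,-0.079,0,0,0.1],[-0.05,0.02,-0.079,0,0,0.15],[-0.1,0.03,-0.079,0,0,0.2],[-0.15,0.04,-0.079,0,0,0.25],[-0.2,0.05,-0.079,0,0,0.3],[-0.25,0.06,-0.079,0,0,0.35],[-0.3,0.07,-0.079,0,0,0.4],[-0.348,0.086,-0.079,0,0,0.45],[-0.348,0.086,-0.079,0,0,0.5],[-0.348,0.086,-0.079,0,0,0.5],[-0.348,0.086,-0.079,0,0,0.5]]' -0.3 30
python3 - <<'E'
from h import *
from plant import eyes
c=eyes.capture("wrist");cv2.imwrite("pics/w6.png",c["image"][:,:,::-1])
blobs(c,np.ones((480,640),bool),.285,.33,(.4,.7,-.32,-.15),30)
plan([[(.530,-.234,.287,-85.3)]])
E
```

```text
clock: 51.65
position: [0.5305, -0.2339, 0.3607]
eef_rot: [-3.138, -0.134, 0.001]
contact_force: [-0.0, 0.4, -0.8]
width: 0.0554
finger_force: 0.0
[320. 236.] n 3028 z [0.3014 0.3041 0.3054] [ 530.6 -236. ] [100.9  13.5] 5.0
[-0.002, 0.0, 0.347, -0.0, 0.0, 0.001]
```

View pics/w6.png

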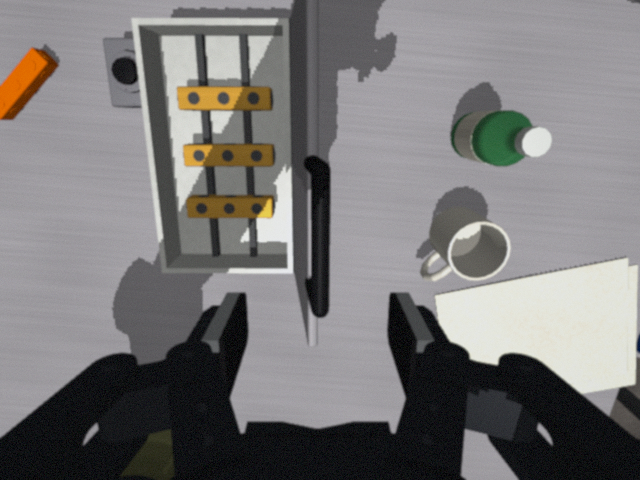

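Wrist view: the handle is centred at (320,236) between the fingers, measuring (0.5306,-0.236), top 0.3055. Bottle and mug are well clear. Gripping the handle.

```bash
python3 -m jog '[[0,0.005,0.08,0,0,0],[0,0.005,0.16,0,0,0],[0,0.005,0.24,0,0,0],[0,0.005,0.3,0,0,0],[0,0.005,0.34,0,0,0],[0,0.005,0.347,0,0,0],[0,0.005,0.347,0,0,0]]'
python3 -m jog '[[0,0,0,0,0,0],[0,0,0,0,0,0],[0,0,0,0,0,0],[0,0,0,0,0,0],[0,0,0,0,0,0],[0,0,0,0,0,0],[0,0,0,0,0,0],[0,0,0,0,0,0],[0,0,0,0,0,0],[0,0,0,0,0,0]]' 1 30
python3 - <<'E'
from h import *
p,R,s=T();print(p)
# arc in washer frame: bar centre from hinge (y=-77,z=105), r=197
th0=np.arccos(np.clip((-.0277)/.197,-1,1));print("th0",th0)
a=np.radians(4.7);ey=np.array([-np.sin(a),np.cos(a),0])
B=lambda t: ey*.197*np.cos(t)+np.array([0,0,.197*np.sin(t)+0*t])
th=np.linspace(th0,0,34);ref=0
for k in range(0,33,11):
    print("call",k//11)
    print([[(R.T@(B(t)-B(th[k]))/.3).round(3).tolist() for t in th[k+1:k+12]]])
E
```

```text
clock: 52.58
position: [0.5311, -0.2359, 0.2578]
eef_rot: [3.139, 0.129, 0.001]
contact_force: [0.6, -0.0, -0.5]
width: 0.0557
finger_force: 0.0
clock: 53.82
position: [0.531, -0.2358, 0.2576]
eef_rot: [3.139, 0.129, 0.001]
contact_force: [-1.0, 1.6, 5.0]
width: 0.0109
finger_force: 29.5
[ 0.53097505 -0.23579039  0.25764753]
th0 1.7118729641115908
call 0
[[[0.0, -0.034, -0.004], [0.0, -0.068, -0.006], [0.0, -0.102, -0.006], [0.0, -0.136, -0.005], [0.0, -0.17, -0.002], [0.0, -0.204, 0.003], [0.0, -0.237, 0.01], [0.0, -0.27, 0.018], [0.0, -0.303, 0.028], [0.0, -0.334, 0.04], [0.0, -0.366, 0.053]]]
call 1
[[[-0.0, -0.031, 0.015], [-0.0, -0.06, 0.032], [-0.0, -0.089, 0.05], [-0.0, -0.117, 0.069], [-0.0, -0.144, 0.09], [-0.0, -0.17, 0.112], [-0.0, -0.194, 0.136], [-0.0, -0.218, 0.161], [-0.0, -0.239, 0.187], [-0.0, -0.26, 0.214], [-0.0, -0.279, 0.242]]]
call 2
[[[-0.0, -0.018, 0.029], [-0.0, -0.034, 0.059], [-0.0, -0.048, 0.09], [-0.0, -0.061, 0.121], [-0.0, -0.072, 0.154], [-0.0, -0.082, 0.186], [-0.0, -0.09, 0.219], [-0.0, -0.096, 0.253], [-0.0, -0.101, 0.287], [-0.0, -0.103, 0.321], [-0.0, -0.104, 0.355]]]
```

```bash
python3 -m jog '[[0,-0.034,-0.004,0,0,0],[0,-0.068,-0.006,0,0,0],[0,-0.102,-0.006,0,0,0],[0,-0.136,-0.005,0,0,0],[0,-0.17,-0.002,0,0,0],[0,-0.204,0.003,0,0,0],[0,-0.237,0.01,0,0,0],[0,-0.27,0.018,0,0,0],[0,-0.303,0.028,0,0,0],[0,-0.334,0.04,0,0,0],[0,-0.366,0.053,0,0,0],[0,-0.366,0.053,0,0,0]]'
python3 -m jog '[[0,-0.031,0.015,0,0,0],[0,-0.06,0.032,0,0,0],[0,-0.089,0.05,0,0,0],[0,-0.117,0.069,0,0,0],[0,-0.144,0.09,0,0,0],[0,-0.17,0.112,0,0,0],[0,-0.17,0.112,0,0,0]]'
```

```text
clock: 55.32
position: [0.5216, -0.1238, 0.2403]
eef_rot: [-3.136, -0.133, 0.002]
contact_force: [3.4, 2.2, -2.2]
width: 0.0108
finger_force: 31.6
clock: 56.2
position: [0.5174, -0.0739, 0.2063]
eef_rot: [-3.138, -0.131, 0.001]
contact_force: [5.8, 0.5, -4.7]
width: 0.0107
finger_force: 32.2
```

```bash
python3 -m jog '[[0,-0.024,0.024,0,0,0],[0,-0.048,0.049,0,0,0],[0,-0.069,0.075,0,0,0],[0,-0.09,0.102,0,0,0],[0,-0.109,0.13,0,0,0],[0,-0.109,0.13,0,0,0]]'
python3 -m jog '[[0,-0.018,0.029,0,0,0],[0,-0.034,0.059,0,0,0],[0,-0.048,0.09,0,0,0],[0,-0.061,0.121,0,0,0],[0,-0.072,0.154,0,0,0],[0,-0.082,0.186,0,0,0],[0,-0.09,0.219,0,0,0],[0,-0.09,0.219,0,0,0]]'
python3 - <<'E'
from h import *
from plant import eyes
c=eyes.capture("side");i=c["image"][120:280,220:430];cv2.imwrite("pics/s7.png",cv2.resize(i[:,:,::-1],(780,594),interpolation=3))
print(T()[0])
E
```

```text
clock: 56.95
position: [0.5147, -0.0416, 0.1674]
eef_rot: [-3.138, -0.131, 0.001]
contact_force: [4.3, 1.9, -3.6]
width: 0.0104
finger_force: 33.4
clock: 57.95
position: [0.5125, -0.0138, 0.1014]
eef_rot: [-3.137, -0.131, 0.001]
contact_force: [3.5, 7.0, -2.7]
width: 0.0108
finger_force: 35.0
[ 0.51244807 -0.01383447  0.1015412 ]
```

View pics/s7.png

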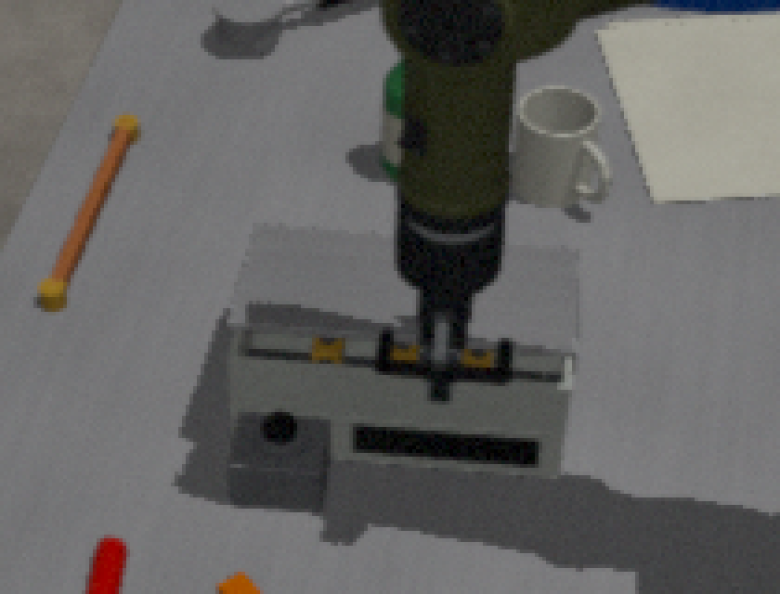

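The lid is about 15° above shut with the fingers on the bar at (440,365), and everything is clear. Lowering the rest slowly.

```bash
python3 -m jog '[[0,-0.003,0.017,0,0,0],[0,-0.006,0.034,0,0,0],[0,-0.009,0.051,0,0,0],[0,-0.01,0.068,0,0,0],[0,-0.011,0.08,0,0,0],[0,-0.012,0.092,0,0,0],[0,-0.013,0.1,0,0,0],[0,-0.013,0.106,0,0,0],[0,-0.013,0.112,0,0,0],[0,-0.013,0.112,0,0,0]]'
python3 -m jog '[[0,0,0.003,0,0,0],[0,0,0.006,0,0,0],[0,0,0.009,0,0,0],[0,0,0.009,0,0,0]]'
python3 - <<'E'
from h import *
from plant import eyes
for n in("side","top"):
    c=eyes.capture(n);W=cloud(c);m=(abs(W[...,0]-.556)<.12)&(abs(W[...,1]+.128)<.06)&(W[...,2]>.09)&(W[...,2]<.13)
    q=W[m];A=np.c_[q[:,:2]-[.556,-.128],np.ones(len(q))];print(n,len(q),np.linalg.lstsq(A,q[:,2],rcond=None)[0].round(4))
E
```

```text
clock: 59.25
position: [0.5121, -0.0089, 0.0686]
eef_rot: [-3.136, -0.132, 0.001]
contact_force: [1.4, 9.7, 0.4]
width: 0.0106
finger_force: 36.1
clock: 59.75
position: [0.512, -0.0088, 0.066]
eef_rot: [-3.135, -0.132, 0.001]
contact_force: [1.2, 8.9, 2.1]
width: 0.0106
finger_force: 36.2
side 1475 [-0.0015  0.0292  0.1172]
top 3763 [-0.002   0.0316  0.1162]
```

```bash
python3 -m jog '[[0,0.006,0.006,0,0,0],[0,0.012,0.012,0,0,0],[0,0.012,0.016,0,0,0],[0,0.012,0.016,0,0,0]]'
python3 -m jog '[[0,0,0.003,0,0,0],[0,0,0.006,0,0,0],[0,0,0.006,0,0,0],[0,0,0.006,0,0,0]]'
python3 - <<'E'
from h import *
from plant import eyes
for n in("side","top"):
    c=eyes.capture(n);W=cloud(c);m=(abs(W[...,0]-.556)<.12)&(abs(W[...,1]+.128)<.06)&(W[...,2]>.09)&(W[...,2]<.13)
    q=W[m];A=np.c_[q[:,:2]-[.556,-.128],np.ones(len(q))];print(n,len(q),np.linalg.lstsq(A,q[:,2],rcond=None)[0].round(4))
E
```

```text
clock: 60.35
position: [0.512, -0.0084, 0.061]
eef_rot: [-3.131, -0.135, 0.002]
contact_force: [-0.2, 16.5, 0.3]
width: 0.0108
finger_force: 36.4
clock: 60.85
position: [0.512, -0.0084, 0.0595]
eef_rot: [-3.131, -0.135, 0.002]
contact_force: [-0.4, 16.2, 3.5]
width: 0.0106
finger_force: 36.8
side 1506 [-0.0008 -0.0007  0.1148]
top 3735 [ 0.0005 -0.0004  0.1138]
```

The lid fits flat (slope about 0), so it is shut. Releasing, retreating upward, then moving to the button.

```bash
python3 -m jog '[[0,-0.015,0,0,0,0],[0,-0.03,0,0,0,0],[0,-0.03,0,0,0,0],[0,-0.03,0,0,0,0]]'
python3 -m jog '[[0,0,0,0,0,0],[0,0,0,0,0,0],[0,0,0,0,0,0],[0,0,0,0,0,0],[0,0,0,0,0,0]]' 0.3
python3 -m jog '[[0,0,-0.02,0,0,0],[0,0,-0.06,0,0,0],[0,0,-0.12,0,0,0],[0,0,-0.2,0,0,0],[0,0,-0.3,0,0,0],[0,0,-0.4,0,0,0],[0,0,-0.4,0,0,0],[0,0,-0.4,0,0,0]]'
python3 - <<'E'
from h import *
from plant import eyes
for n in("wrist","side","top"):
    c=eyes.capture(n);W=cloud(c);m=(abs(W[...,0]-.556)<.12)&(abs(W[...,1]+.128)<.06)&(W[...,2]>.09)&(W[...,2]<.13)
    q=W[m];A=np.c_[q[:,:2]-[.556,-.128],np.ones(len(q))];print(n,len(q),np.linalg.lstsq(A,q[:,2],rcond=None)[0].round(4))
    blobs(c,np.ones((480,640),bool),.066,.08,(.6,.68,-.04,.03),20)
plan([[(.638,-.012,.2,-85.3)]])
E
```

```text
clock: 61.45
position: [0.5121, -0.0086, 0.0596]
eef_rot: [3.137, 0.127, 0.001]
contact_force: [4.6, -3.3, -3.9]
width: 0.0108
finger_force: 35.9
clock: 62.08
position: [0.5119, -0.0066, 0.0601]
eef_rot: [-3.139, -0.129, 0.0]
contact_force: [-0.4, 0.1, -0.7]
width: 0.0302
finger_force: 0.0
clock: 63.08
position: [0.5118, -0.0067, 0.1804]
eef_rot: [-3.138, -0.129, -0.001]
contact_force: [0.3, 0.6, 0.2]
width: 0.03
finger_force: 0.0
wrist 67596 [ 0.0008 -0.      0.1136]
[340.  38.] n 1545 z [0.07   0.0714 0.0724] [636.7 -12.4] [27.4 27.1] -45.2
side 1946 [ 1.000e-04 -1.000e-03  1.149e-01]
[287. 225.] n 20 z [0.0681 0.0743 0.0791] [666.  -37.3] [24.6  4.3] 0.6
[294. 234.] n 64 z [0.0679 0.0718 0.0747] [636.4  -9.8] [29.1 27.1] -16.3
top 3208 [-1.000e-04  3.000e-04  1.138e-01]
[0.42, 0.052, 0.03, 0.0, 0.0, 0.0]
```

Lid stays shut (slope 0.000 in all views). The button is at (0.637,-0.012), top 0.0715 in both wrist and side views. Pressing with shut fingers.

```bash
python3 -m jog '[[0.14,0.017,0,0,0,0],[0.28,0.034,0.01,0,0,0],[0.417,0.052,0.03,0,0,0],[0.417,0.052,0.03,0,0,0],[0.417,0.052,0.03,0,0,0],[0.417,0.052,0.03,0,0,0],[0.417,0.052,0.03,0,0,0],[0.417,0.052,0.03,0,0,0]]' 1 30
python3 - <<'E'
from h import *
plan([[(.637,-.012,.08,-85.3),(.637,-.012,.0655,-85.3)]])
E
```

```text
clock: 64.22
position: [0.6377, -0.0117, 0.1718]
eef_rot: [-3.138, -0.129, -0.001]
contact_force: [-0.1, -0.3, -0.1]
width: -0.0001
finger_force: 0.0
[-0.003, 0.001, 0.406, -0.0, -0.0, 0.0] [-0.003, 0.001, 0.454, -0.0, -0.0, 0.0]
```

```bash
python3 -m jog '[[-0.002,0,0.1,0,0,0],[-0.002,0,0.2,0,0,0],[-0.002,0,0.3,0,0,0],[-0.002,0,0.36,0,0,0],[-0.002,0,0.4,0,0,0],[-0.002,0,0.42,0,0,0],[-0.002,0,0.43,0,0,0],[-0.002,0,0.44,0,0,0],[-0.002,0,0.447,0,0,0],[-0.002,0,0.452,0,0,0],[-0.002,0,0.454,0,0,0],[-0.002,0,0.454,0,0,0]]'
```

```text
clock: 65.72
position: [0.6382, -0.012, 0.0418]
eef_rot: [-3.136, -0.128, -0.003]
contact_force: [-16.7, 2.4, 34.3]
width: 0.0002
finger_force: 14.7
```

```bash
python3 - <<'E'
from h import *
from plant import eyes
c=eyes.capture("wrist");w=c["image"][:,:,::-1]
s=eyes.capture("side");i=s["image"][150:270,230:390][:,:,::-1]
cv2.imwrite("pics/b8.png",np.hstack([cv2.resize(w,(400,300)),cv2.resize(i,(400,300),interpolation=3)]))
W=cloud(c);p=T()[0];print(p,T()[2]["contact_force"].round(1) if hasattr(T()[2]["contact_force"],"round") else T()[2]["contact_force"])
m=(abs(W[...,0]-.638)<.006)&(abs(W[...,1]+.012)<.02);q=W[m];print(np.sort(q[:,2])[::max(1,len(q)//15)].round(4))
blobs(c,np.ones((480,640),bool),.058,.076,(.6,.68,-.05,.04),20)
E
```

```text
[ 0.63813117 -0.01202361  0.04177972] [-15.8   3.4  34.5]
[0.0595 0.0611 0.0615 0.0619 0.0648 0.0691 0.0873 0.097  0.1061 0.107
 0.1138 0.1156 0.1167 0.1177 0.1223 0.1383]
[390. 282.] n 1250 z [0.0598 0.0674 0.0742] [646.4 -41.7] [67.4  0.8] 4.7
[314. 282.] n 4116 z [0.0604 0.0616 0.0681] [642.6 -11.6] [43.9 33.2] -82.9
```

View pics/b8.png

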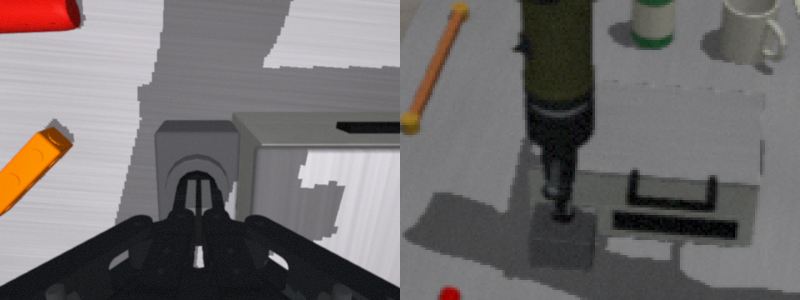

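Wrist and side views show the tips on the button, but the gripper's knuckles stick out toward the lid edge only about 28 mm away, and that is the likely block (34 N). I'll lift, turn the hand 90° so the knuckles lie along the lid edge, and press again.

```bash
python3 -m jog '[[0,0,-0.03,0,0,0],[0,0,-0.1,0,0,0],[0,0,-0.2,0,0,0],[0,0,-0.3,0,0,0],[0,0,-0.3,0,0,-0.05],[0,0,-0.3,0,0,-0.1],[0,0,-0.3,0,0,-0.15],[0,0,-0.3,0,0,-0.2],[0,0,-0.3,0,0,-0.25],[0,0,-0.3,0,0,-0.3],[0,0,-0.3,0,0,-0.35],[0,0,-0.3,0,0,-0.4]]'
python3 -m jog '[[0,0,0,0,0,-0.05],[0,0,0,0,0,-0.1],[0,0,0,0,0,-0.1],[0,0,0,0,0,-0.1],[0,0,0,0,0,-0.1]]'
python3 - <<'E'
from h import *
from plant import eyes
c=eyes.capture("wrist");blobs(c,np.ones((480,640),bool),.066,.08,(.6,.68,-.04,.03),20)
p=T()[0];W=cloud(c);m=(abs(W[...,0]-p[0])<.03)&(abs(W[...,1]-p[1])<.03)&(W[...,2]>p[2]+.01);q=W[m];lo=np.sort(q[:,2])[:5];print(p,lo,q[q[:,2]<lo[0]+.012].mean(0))
m=(W[...,2]>p[2]+.02);q=W[m]-p;
for h in(.04,.06,.08,.1): k=q[abs(q[:,2]-h)<.01];print(h,k.min(0).round(3),k.max(0).round(3))
plan([[(.637,-.0125,.08,4.7),(.637,-.0125,.0655,4.7)]])
E
```

```text
clock: 67.32
position: [0.6377, -0.0122, 0.1259]
eef_rot: [2.458, 1.955, 0.001]
contact_force: [-0.0, -0.5, -0.1]
width: -0.0001
finger_force: 0.0
clock: 67.95
position: [0.6373, -0.012, 0.1251]
eef_rot: [2.13, 2.309, 0.0]
contact_force: [0.5, 0.0, -0.5]
width: 0.0001
finger_force: 0.0
[317. 243.] n 1553 z [0.07   0.0714 0.0723] [636.7 -11.8] [27.3 26.8] 8.3
[370. 292.] n 240 z [0.0676 0.0731 0.0788] [670.4 -39.5] [19.2  1.6] 5.3
[ 0.63731205 -0.01200361  0.12502372] [0.15539979 0.15540293 0.15589647 0.15594288 0.15604296] [ 0.63629878 -0.00386513  0.16260302]
0.04 [-0.014  0.004  0.03 ] [0.013 0.011 0.05 ]
0.06 [-0.022 -0.012  0.05 ] [0.019 0.013 0.07 ]
0.08 [-0.044 -0.013  0.07 ] [0.042 0.015 0.09 ]
0.1 [-0.061 -0.012  0.09 ] [0.06  0.018 0.11 ]
[-0.002, -0.001, 0.25, 0.0, 0.0, -0.0] [-0.002, -0.001, 0.298, 0.0, 0.0, -0.0]
```

Confirmed: the knuckles reach ±42 mm along the closing line 50 mm above the tips, but only ±15 mm across it. Pressing again.

```bash
python3 -m jog '[[0,0,0.1,0,0,0],[0,0,0.18,0,0,0],[0,0,0.23,0,0,0],[0,0,0.255,0,0,0],[0,0,0.27,0,0,0],[0,0,0.28,0,0,0],[0,0,0.287,0,0,0],[0,0,0.293,0,0,0],[0,0,0.297,0,0,0],[0,0,0.3,0,0,0],[0,0,0.3,0,0,0],[0,0,0.3,0,0,0]]'
```

```text
clock: 69.5
position: [0.6378, -0.012, 0.0384]
eef_rot: [2.128, 2.31, 0.003]
contact_force: [-8.1, 0.3, 19.2]
width: 0.0002
finger_force: 9.1
```

```bash
python3 - <<'E'
from h import *
from plant import eyes
for n in("wrist","side"):
    c=eyes.capture(n);W=cloud(c);r=np.hypot(W[...,0]-.6367,W[...,1]+.012)
    for a,b in((0.009,.0125),(.016,.022)):
        q=W[(r>a)&(r<b)&(W[...,2]<.08)&(W[...,1]>-.012)];print(n,a,len(q),np.percentile(q[:,2],[10,50,90]).round(4))
    if n=="wrist": cv2.imwrite("pics/b9.png",c["image"][150:390,160:480,::-1])
print(T()[0],T()[2]["contact_force"])
E
```

```text
wrist 0.009 1190 [0.0646 0.07   0.0782]
wrist 0.016 2726 [0.0519 0.061  0.0621]
side 0.009 21 [0.0634 0.071  0.0778]
side 0.016 49 [0.0511 0.0615 0.0651]
[ 0.63780722 -0.0120413   0.03840386] [-7.82716127  0.28380022 17.72998561]
```

View pics/b9.png

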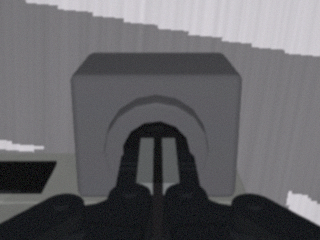

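```bash
python3 - <<'E'
from h import *
from plant import eyes
c=eyes.capture("wrist");W=cloud(c)
for v in range(264,300,3): print(v,[(W[v,u]*1000).round(1).tolist() for u in(315,300,333)])
E
```

```text
264 [[635.1, 4.4, 61.5], [629.1, 4.1, 61.9], [642.3, 5.1, 61.8]]
267 [[635.2, 3.2, 61.7], [629.2, 2.9, 62.1], [642.4, 4.0, 62.3]]
270 [[635.3, 2.0, 61.8], [629.3, 1.4, 61.6], [642.6, 2.5, 61.6]]
273 [[635.4, 1.1, 63.0], [629.4, -0.1, 61.0], [642.7, 1.0, 61.3]]
276 [[635.4, 0.7, 64.9], [629.5, -0.4, 63.6], [642.8, 0.1, 62.1]]
279 [[635.5, -0.6, 65.0], [629.6, -1.8, 63.4], [642.7, -0.2, 64.5]]
282 [[635.6, -1.8, 65.1], [629.7, -2.4, 64.8], [642.8, -1.4, 64.8]]
285 [[635.7, -2.5, 66.6], [629.8, -3.3, 65.8], [642.8, -2.3, 65.6]]
288 [[635.7, -2.2, 70.0], [629.9, -4.9, 65.2], [642.6, -1.4, 70.6]]
291 [[635.7, -2.1, 72.9], [629.9, -6.6, 64.3], [642.5, -1.7, 72.8]]
294 [[635.7, -1.9, 76.1], [630.1, -3.1, 74.6], [642.4, -1.6, 75.6]]
297 [[635.7, -2.0, 78.5], [630.2, -2.8, 77.7], [642.3, -1.7, 78.0]]
```

The button face now stands at 65 mm against 71.4 mm before, so it is fully pressed (6 mm). Retreating for a final check.

```bash
python3 -m jog '[[0,0,-0.03,0,0,0],[0,0,-0.1,0,0,0],[0,0,-0.2,0,0,0],[0,0,-0.35,0,0,0],[0,0,-0.5,0,0,0],[0,0,-0.65,0,0,0],[0,0,-0.65,0,0,0],[0,0,-0.65,0,0,0],[0,0,-0.65,0,0,0],[0,0,-0.65,0,0,0]]'
python3 - <<'E'
from h import *
from plant import eyes
a=np.ones((480,640),bool)
for n in("wrist","side","top"):
    c=eyes.capture(n);W=cloud(c);m=(abs(W[...,0]-.556)<.12)&(abs(W[...,1]+.128)<.06)&(W[...,2]>.09)&(W[...,2]<.13)
    q=W[m];A=np.c_[q[:,:2]-[.556,-.128],np.ones(len(q))];print(n,len(q),np.linalg.lstsq(A,q[:,2],rcond=None)[0].round(4))
    print("valve");blobs(c,a,.082,.11,(.38,.53,.2,.37),60)
    print("brass on bench");blobs(c,cv2.morphologyEx(brass(c).astype(np.uint8),cv2.MORPH_CLOSE,np.ones((5,5)))>0,.012,.04,(.2,.75,-.1,.6))
print(T()[2]["contact_force"],T()[2]["clock"])
E
```

```text
clock: 70.9
position: [0.6367, -0.012, 0.2287]
eef_rot: [-2.127, -2.31, 0.002]
contact_force: [-0.4, 0.9, 0.3]
width: 0.0001
finger_force: 0.0
wrist 20563 [0.0005 0.0002 0.1135]
valve
brass on bench
[315.  32.] n 2340 z [0.0223 0.0235 0.0246] [619.9 136. ] [82.2 23.2] -42.9
side 2192 [1.000e-04 1.000e-03 1.148e-01]
valve
[341. 327.] n 458 z [0.0872 0.0921 0.0947] [453.5 287. ] [85.1 36.1] -13.6
brass on bench
[292. 289.] n 291 z [0.0182 0.0245 0.0275] [612.7 147.5] [99.1 24.9] -42.7
top 3444 [ 0.0014 -0.0004  0.1138]
valve
[227. 281.] n 407 z [0.088  0.0918 0.095 ] [458.2 287. ] [85.5 33.1] -13.2
brass on bench
[283. 226.] n 217 z [0.0209 0.0243 0.0273] [615.8 146.2] [96.6 21.9] -42.7
[-0.30776173 -0.12112719  0.55143339] 71.05
```

Everything is in place; only the orange decoy is left on the bench. Handing in.

```bash
python3 -c "
from plant import job_done
print(job_done())"
```

```text
the job is handed in; nothing more can be done
None
```

Job handed in at about 71 s, verdict not shown: the valve body is on the drain stand, all three brass bars I found are across the rails, and the lid is shut; the start button was pressed about 6 mm, on a second try after the first stalled at 34 N with the gripper most likely against the lid edge.

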